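# Gauge the shaker's gap, set its selector, load the jars

## Task

Find the gap between the shaker's two steel jaws: try the gauge blocks in it one after another from the thinnest up until one will not go in, then stand the last one that did go in fully down in the gap and leave it there; the others belong upright in their wooden case. Then slide the selector to the mark of that block's colour, and last stand all the sample jars upright on the shaker's black bed. Leave the tape, the brown bottle and the pipette bulb alone.

Things in the scene. Friction and masses are not known exactly. Their poses are not given: they have to be found in the camera images.
- shaker: White laboratory shaker fixed to the bench, a low housing 220 mm (x) by 270 mm (y), flat top 30 mm above the bench. Origin: centre of its underside. x points to its rear (away from the robot at yaw 0), y to its left, z up. On its top from front to rear: selector slider, gap between two steel jaws, black jar bed.
- jaw_face (a point): Foot of the middle of the fixed steel jaw's face, on the housing's top (shaker x -5, y +15, z 30 mm; same axes). That jaw, 40 (x) x 30 (y) x 32 mm tall, lies on the +y side; the gap lies on the -y side, 40 mm long in x, open at both ends, its floor at this height. Both jaws have a 4 mm 45 degree lead-in at the top.
- stop: Adjustable stop: a jaw like the fixed one, with a black knob at its far end, locked (cannot move) on the -y side of the gap, its face parallel to the fixed jaw's. Origin: on its underside, inside the jaw; how far the face lies from it is not given. The gap, 13 to 23 mm, differs at every start and is to be found by trying the gauge blocks.
- selector (a joint): Black grip that slides along the shaker's +y on a track (40 mm wide, 14 mm high) on the housing's top; friction about 1.5 N, stays where left. Value in m, 0 to 0.12; coloured marks beside the track: yellow at 0.030, green 0.055, blue 0.080, red 0.105. At the start it is parked below 0.015.
- selector_top (a point): Centre of the top of the selector's black grip, which is 28 mm (shaker x) by 20 mm (y) by 40 mm tall. It stands at shaker x -80 mm, y -60 mm + the joint's value, z 84.5 mm; same axes as the shaker.
- jar_bed (a point): Centre of the top of the black rubber jar bed at the rear of the shaker (shaker x 74, y 0, z 32 mm; same axes). The bed is 62 mm (x) by 212 mm (y), with a steel rim 8 mm higher than the mat.
- gauge_case: Shallow open wooden case fixed to the bench left of the shaker, 200 mm (x) by 70 mm (y), rim 13 mm tall, 5 mm walls, inner floor 5 mm above the bench. Origin: centre of its underside. The four gauge blocks stand in it in a row along its x, 45 mm apart, in an order that varies.
- gauge_yellow: Steel gauge block with a yellow top, 12 mm thick (its y), 34 mm wide (its x), 60 mm tall, 0.08 to 0.2 kg, standing. Origin: centre of its underside; it goes into the gap with its thickness between the jaws.
- gauge_green: Steel gauge block with a green top, 16 mm thick (its y), 34 mm wide (its x), 60 mm tall, 0.08 to 0.2 kg, standing. Origin: centre of its underside; it goes into the gap with its thickness between the jaws.
- gauge_blue: Steel gauge block with a blue top, 20 mm thick (its y), 34 mm wide (its x), 60 mm tall, 0.08 to 0.2 kg, standing. Origin: centre of its underside; it goes into the gap with its thickness between the jaws.
- gauge_red: Steel gauge block with a red top, 24 mm thick (its y), 34 mm wide (its x), 60 mm tall, 0.08 to 0.2 kg, standing. Origin: centre of its underside; it goes into the gap with its thickness between the jaws.
- jar_0: Squat white sample jar with an orange lid, closed, 41 mm across, 32 mm tall, about 50 g, standing on a thin blue pad (2 mm) on the bench right of the shaker; may be absent. Origin: centre of its underside.
- jar_1: Squat white sample jar with an orange lid, closed, 41 mm across, 32 mm tall, about 50 g, standing on a thin blue pad (2 mm) on the bench right of the shaker; may be absent. Origin: centre of its underside.
- jar_2: Squat white sample jar with an orange lid, closed, 41 mm across, 32 mm tall, about 50 g, standing on a thin blue pad (2 mm) on the bench right of the shaker; may be absent. Origin: centre of its underside.
- jar_3: Squat white sample jar with an orange lid, closed, 41 mm across, 32 mm tall, about 50 g, standing on a thin blue pad (2 mm) on the bench right of the shaker; may be absent. Origin: centre of its underside.
- tape_roll: Roll of tape lying on the bench, 68 mm across, 16 mm tall; a bystander. Origin: centre of its underside.
- small_bottle: Brown glass bottle with a black cap, 44 mm across, 95 mm tall; a bystander. Origin: centre of its underside.
- pipette_bulb: Red rubber pipette bulb, 49 mm across, 79 mm tall; a bystander. Origin: centre of its underside.
There are look-alikes about, which are no part of the job. What is shaped like the gauge_blue but orange or purple is not meant.

How it is judged:
On the way, in this order (a step that is already met when the one before it is completed fails the run):
1. the thinnest gauge block that does not go into the gap has been tried: it was lowered onto the jaws over the gap and stuck there (((x of gauge_green in the frame of jaw_face between -0.02 and 0.02 m and y of gauge_green in the frame of jaw_face between -0.035 and 0.01 m and z of gauge_green in the frame of jaw_face between 0.012 and 0.037 m and angle between the y axis of gauge_green and the y axis of shaker, either way round below 0.2 rad and y of stop in the frame of jaw_face between -0.037 and -0.0305 m and (contact force between gauge_green and stop above 0.5 N or contact force between gauge_green and shaker above 0.5 N)) or (x of gauge_blue in the frame of jaw_face between -0.02 and 0.02 m and y of gauge_blue in the frame of jaw_face between -0.035 and 0.01 m and z of gauge_blue in the frame of jaw_face between 0.012 and 0.037 m and angle between the y axis of gauge_blue and the y axis of shaker, either way round below 0.2 rad and y of stop in the frame of jaw_face between -0.041 and -0.0345 m and (contact force between gauge_blue and stop above 0.5 N or contact force between gauge_blue and shaker above 0.5 N)) or (x of gauge_red in the frame of jaw_face between -0.02 and 0.02 m and y of gauge_red in the frame of jaw_face between -0.035 and 0.01 m and z of gauge_red in the frame of jaw_face between 0.012 and 0.037 m and angle between the y axis of gauge_red and the y axis of shaker, either way round below 0.2 rad and y of stop in the frame of jaw_face between -0.045 and -0.0385 m and (contact force between gauge_red and stop above 0.5 N or contact force between gauge_red and shaker above 0.5 N)))), for 0.05 s.
2. the thickest gauge block that goes into the gap stands fully down in it (((x of gauge_yellow in the frame of jaw_face between -0.015 and 0.015 m and y of gauge_yellow in the frame of jaw_face between -0.03 and 0 m and z of gauge_yellow in the frame of jaw_face between -0.004 and 0.004 m and angle between gauge_yellow's own z axis and vertical below 0.2 rad and y of stop in the frame of jaw_face above -0.037 m) or (x of gauge_green in the frame of jaw_face between -0.015 and 0.015 m and y of gauge_green in the frame of jaw_face between -0.03 and 0 m and z of gauge_green in the frame of jaw_face between -0.004 and 0.004 m and angle between gauge_green's own z axis and vertical below 0.2 rad and y of stop in the frame of jaw_face above -0.041 m) or (x of gauge_blue in the frame of jaw_face between -0.015 and 0.015 m and y of gauge_blue in the frame of jaw_face between -0.03 and 0 m and z of gauge_blue in the frame of jaw_face between -0.004 and 0.004 m and angle between gauge_blue's own z axis and vertical below 0.2 rad and y of stop in the frame of jaw_face above -0.045 m))), for 0.2 s.
3. the selector stands at the mark of that block's colour (((x of gauge_yellow in the frame of jaw_face between -0.015 and 0.015 m and y of gauge_yellow in the frame of jaw_face between -0.03 and 0 m and z of gauge_yellow in the frame of jaw_face between -0.004 and 0.004 m and angle between gauge_yellow's own z axis and vertical below 0.2 rad and y of stop in the frame of jaw_face above -0.037 m and value of joint selector between 0.022 and 0.038 m) or (x of gauge_green in the frame of jaw_face between -0.015 and 0.015 m and y of gauge_green in the frame of jaw_face between -0.03 and 0 m and z of gauge_green in the frame of jaw_face between -0.004 and 0.004 m and angle between gauge_green's own z axis and vertical below 0.2 rad and y of stop in the frame of jaw_face above -0.041 m and value of joint selector between 0.047 and 0.063 m) or (x of gauge_blue in the frame of jaw_face between -0.015 and 0.015 m and y of gauge_blue in the frame of jaw_face between -0.03 and 0 m and z of gauge_blue in the frame of jaw_face between -0.004 and 0.004 m and angle between gauge_blue's own z axis and vertical below 0.2 rad and y of stop in the frame of jaw_face above -0.045 m and value of joint selector between 0.072 and 0.088 m))), for 0.2 s.
4. all sample jars stand on the bed (x of jar_0 in the frame of jar_bed between -0.032 and 0.032 m and y of jar_0 in the frame of jar_bed between -0.108 and 0.108 m and z of jar_0 in the frame of jar_bed between -0.004 and 0.006 m and angle between each of jar_0, jar_1, jar_2, jar_3's own z axis and vertical below 0.12 rad and x of jar_1 in the frame of jar_bed between -0.032 and 0.032 m and y of jar_1 in the frame of jar_bed between -0.108 and 0.108 m and z of jar_1 in the frame of jar_bed between -0.004 and 0.006 m and x of jar_2 in the frame of jar_bed between -0.032 and 0.032 m and y of jar_2 in the frame of jar_bed between -0.108 and 0.108 m and z of jar_2 in the frame of jar_bed between -0.004 and 0.006 m and x of jar_3 in the frame of jar_bed between -0.032 and 0.032 m and y of jar_3 in the frame of jar_bed between -0.108 and 0.108 m and z of jar_3 in the frame of jar_bed between -0.004 and 0.006 m), for 0.2 s.
At the end, for the whole second after the job is handed in: The thickest block that goes in stands within 4 mm of the gap's floor, 6 mm of play at most; the other blocks stand in the case; the selector is within 8 mm of that block's mark; every sample jar stands on the bed inside its rim; all are released and at rest (all of step 4 and ((x of gauge_yellow in the frame of jaw_face between -0.015 and 0.015 m and y of gauge_yellow in the frame of jaw_face between -0.03 and 0 m and z of gauge_yellow in the frame of jaw_face between -0.004 and 0.004 m and angle between gauge_yellow's own z axis and vertical below 0.2 rad and y of stop in the frame of jaw_face above -0.037 m and value of joint selector between 0.022 and 0.038 m and (x of gauge_green in the frame of gauge_case between -0.095 and 0.095 m and y of gauge_green in the frame of gauge_case between -0.034 and 0.034 m and z of gauge_green in the frame of gauge_case between -0.001 and 0.012 m and angle between gauge_green's own z axis and vertical below 0.15 rad) and (x of gauge_blue in the frame of gauge_case between -0.095 and 0.095 m and y of gauge_blue in the frame of gauge_case between -0.034 and 0.034 m and z of gauge_blue in the frame of gauge_case between -0.001 and 0.012 m and angle between gauge_blue's own z axis and vertical below 0.15 rad) and (x of gauge_red in the frame of gauge_case between -0.095 and 0.095 m and y of gauge_red in the frame of gauge_case between -0.034 and 0.034 m and z of gauge_red in the frame of gauge_case between -0.001 and 0.012 m and angle between gauge_red's own z axis and vertical below 0.15 rad)) or (x of gauge_green in the frame of jaw_face between -0.015 and 0.015 m and y of gauge_green in the frame of jaw_face between -0.03 and 0 m and z of gauge_green in the frame of jaw_face between -0.004 and 0.004 m and angle between gauge_green's own z axis and vertical below 0.2 rad and y of stop in the frame of jaw_face above -0.041 m and value of joint selector between 0.047 and 0.063 m and (x of gauge_yellow in the frame of gauge_case between -0.095 and 0.095 m and y of gauge_yellow in the frame of gauge_case between -0.034 and 0.034 m and z of gauge_yellow in the frame of gauge_case between -0.001 and 0.012 m and angle between gauge_yellow's own z axis and vertical below 0.15 rad) and (x of gauge_blue in the frame of gauge_case between -0.095 and 0.095 m and y of gauge_blue in the frame of gauge_case between -0.034 and 0.034 m and z of gauge_blue in the frame of gauge_case between -0.001 and 0.012 m and angle between gauge_blue's own z axis and vertical below 0.15 rad) and (x of gauge_red in the frame of gauge_case between -0.095 and 0.095 m and y of gauge_red in the frame of gauge_case between -0.034 and 0.034 m and z of gauge_red in the frame of gauge_case between -0.001 and 0.012 m and angle between gauge_red's own z axis and vertical below 0.15 rad)) or (x of gauge_blue in the frame of jaw_face between -0.015 and 0.015 m and y of gauge_blue in the frame of jaw_face between -0.03 and 0 m and z of gauge_blue in the frame of jaw_face between -0.004 and 0.004 m and angle between gauge_blue's own z axis and vertical below 0.2 rad and y of stop in the frame of jaw_face above -0.045 m and value of joint selector between 0.072 and 0.088 m and (x of gauge_yellow in the frame of gauge_case between -0.095 and 0.095 m and y of gauge_yellow in the frame of gauge_case between -0.034 and 0.034 m and z of gauge_yellow in the frame of gauge_case between -0.001 and 0.012 m and angle between gauge_yellow's own z axis and vertical below 0.15 rad) and (x of gauge_green in the frame of gauge_case between -0.095 and 0.095 m and y of gauge_green in the frame of gauge_case between -0.034 and 0.034 m and z of gauge_green in the frame of gauge_case between -0.001 and 0.012 m and angle between gauge_green's own z axis and vertical below 0.15 rad) and (x of gauge_red in the frame of gauge_case between -0.095 and 0.095 m and y of gauge_red in the frame of gauge_case between -0.034 and 0.034 m and z of gauge_red in the frame of gauge_case between -0.001 and 0.012 m and angle between gauge_red's own z axis and vertical below 0.15 rad))) and linear speed of each of jar_0, jar_1, jar_2, jar_3, gauge_yellow, gauge_green, gauge_blue, gauge_red below 0.02 m/s); the robot touches nothing.
It fails at once if the roll of tape is moved more than 3 cm or tipped (distance of tape_roll from where it was at the start of the episode above 0.03 m or angle between tape_roll's own z axis and vertical above 0.5 rad).
It fails at once if the brown bottle is moved more than 3 cm or tipped (distance of small_bottle from where it was at the start of the episode above 0.03 m or angle between small_bottle's own z axis and vertical above 0.5 rad).
It fails at once if the pipette bulb is moved more than 3 cm or tipped (distance of pipette_bulb from where it was at the start of the episode above 0.03 m or angle between pipette_bulb's own z axis and vertical above 0.5 rad).
Of jar_0, jar_1, jar_2, jar_3 only 2 to 4 are there at a start; the rules pass over those that are not, and their reading is None.
At some moment in a run one of jar_0, jar_1, jar_2, jar_3 may be knocked a few centimetres aside while the robot is not near it.
It also fails if it takes over 210 s, if anything falls off the work surface, if the arm or the gripper's body presses on something with over 40 N, if the wrist force passes 120 N, or if a joint passes its speed limit or range.

## Robot

A 7-joint arm with a two-finger parallel gripper is mounted at the origin on a cart in front of the work surface, level with it; the furniture and walls round the work are solid. World frame = base frame: x ahead of the robot, y to its left, z up, the work surface at z = 0. Lengths are in m, angles in rad, forces in N, time in s.
With the tool pointing down it reaches from about 0.4 to 0.85 m from the base axis. Payload 4.4 kg.
Tool frame: the origin (TCP) lies at the centre of the arm's flange, where the gripper is bolted on; the fingertips stand 199 mm ahead of it and the grasp point (between the pads) lies 180 mm ahead of it; z points along the fingers, y is the line along which they close (so a half turn about z gives the same grasp; the last joint's range is limited). The gripper opens to 94 mm and grips with 3 to 60 N. Pads are 16 mm wide; open, the fingers measure 119 mm over their backs; the gripper's body (75 mm by 177 mm) begins 78 mm behind the grasp point.
Start: joints at [-1.209, 0.628, 0.038, 1.517, -0.027, 0.996, -0.02], TCP at [0.27, 0.591, 0.405] pointing down, gripper open.
Joint ranges: [-3.06, 3.06], [-0.37, 2.12], [-1.25, 1.32], [0.18, 2.47], [-1.1, 4.24], [0.23, 1.98], [-2.94, 2.94]. Speed limits (rad/s): [2.57, 2.57, 3.14, 3.14, 3.14, 3.14, 3.14].

## Interface

Orientations are given as a 3x3 rotation matrix whose columns are the frame's x, y, z axes.
In Python, from rig import get_obs, get_image, finish_job, spot_in, masks_of gives the robot as it stands.
- The arm moves only by the tool drive_tool, never from a script. Its argument "moves" is a list of rows, each a list of 3 entries, a list of its own where there are three numbers: the closure, from -1 (fully open) to 1 (shut), then the shift along the tool's x, y, z in cm, then the turn about the tool's z in rad. In form: [[fingers, [tx, ty, tz], yaw], ...]. A call has 1 to 12 rows; each row shifts and turns the commanded pose from where the row before left it, along the tool's axes as they then stand; what a row does not reach is not made up. A row lasts 1/10 s, in which the tool goes at most 50 mm and 8.59 degrees, less where a joint would pass 70% of its speed; a pose out of reach is approached as far as the arm can. A call with a gripper value outside its range is refused whole. The fingers move at their own pace and stop on an object; "newtons" is the grip in N (left out, the last holds). Time passes only in rows, so rows that do not move let the fingers close. It gives the time, the measured TCP pose, the force, the opening and the grip force at its end, in the units of the state.
- get_obs(): the state, without advancing time (a new reading comes with each control period).
- get_image(name): name is "scene" or "top"; returns a dict with "frame" (384x512x3 uint8, blue, green, red), "K" (3x3 intrinsics, pixels), "R" (3x3) and "t" (3): a world point X has camera coordinates R X + t. Camera axes: x right, y down, z forward; pixel columns grow to the right and rows downward; lengths in m; the calibration is good to about 2 mm. A picture is of the moment at which its call begins. There is no depth.
- finish_job(): hands the job in; it is judged then, once.
Trained networks look in a picture, given as the dict that the camera call returned (one of the last four; its "shot" number tells which), for a name from the list of things; names that differ only in an ending like _2 or _b are one class to them, and where a whole thing is asked for, a point or a joint stands for the part that bears it (a point fixed in the world has none). Each returns a list of dicts, best first, with "p" (0 to 1); they miss things now and then, are a little off and sometimes report something else, mostly with a low value. They report only what shows in the picture. A call takes as long as a camera call. They do not tell look-alikes from the thing itself.
- spot_in(thing, picture): "extent" ([left, top, right, bottom] in pixels, round what is visible of it).
- masks_of(thing, picture): "mask" (384x512 bool, what is visible of it) and "extent" ([left, top, right, bottom] in pixels, round what is visible of it).
The state is a dict: "time": time; "q": joint angles; "qd": joint speeds; "effort": joint torques, N m; "eef_pos": TCP position; "ee_rot": TCP orientation; "force": force on the tool from outside, world axes, zero at the start; "wrist_torque": the same for the moment, N m; "width": finger opening in m; "grip_force": force on a finger pad.
Only numpy, scipy, OpenCV 4.12 (cv2) and the standard library are available. Lean on these libraries where they do the work, as an engineer would, in place of code of your own. Each camera call takes 0.05 s, during which the arm holds its last target. There are 200 camera calls.

## Working session

There is one attempt and no reset: what is moved stays moved. The work goes in short steps, Python scripts to look and compute and a tool call to move; the robot and the scene stay as the last step left them, time stands still between calls to the robot, and variables do not carry over. Pictures are saved under pics/ and viewed, at most 14 in all, crops included, and the job is handed in when it is done.

Besides the shell and the picture viewer there is one more tool, called as name(argument=value, ...) on one line, values as JSON. drive_tool: Moves the arm, as the interface text tells. Its arguments: {"type":"object","properties":{"moves":{"type":"array"},"newtons":{"type":"number"}},"required":["moves"]}

```bash
mkdir -p pics; ls; python3 - <<'E'
from rig import *
import cv2,numpy as np
o=get_obs(); print({k:np.round(v,3).tolist() for k,v in o.items()})
for n in("scene","top"):
    p=get_image(n); cv2.imwrite(f"pics/{n}0.png",cv2.resize(p["frame"],(800,600),interpolation=cv2.INTER_CUBIC)); print(n,p["K"].round(1).tolist(),p["R"].round(3).tolist(),p["t"].round(3).tolist())
    for t in "shaker stop selector gauge_case gauge_yellow gauge_green gauge_blue gauge_red jar_0 tape_roll small_bottle pipette_bulb".split():
        print(t,[(round(d["p"],2),np.round(d["extent"]).astype(int).tolist()) for d in spot_in(t,p)][:6])
E
```

```text
pics
{'time': 0.0, 'q': [-1.209, 0.629, 0.038, 1.518, -0.027, 0.996, -0.02], 'qd': [-0.001, -0.001, -0.0, 0.0, 0.002, -0.0, -0.003], 'effort': [-0.001, -54.97, 1.143, -18.664, -0.052, 0.024, 0.0], 'eef_pos': [0.27, 0.591, 0.404], 'ee_rot': [[-0.91, 0.415, -0.001], [0.415, 0.91, -0.002], [-0.0, -0.002, -1.0]], 'force': [0.157, -0.486, 0.913], 'wrist_torque': [-0.025, 0.028, -0.03], 'grip_force': 0.0, 'width': 0.094}
scene [[387.2, 0.0, 257.2], [0.0, 387.2, 191.8], [0.0, 0.0, 1.0]] [[0.881, -0.473, 0.024], [-0.248, -0.504, -0.827], [0.403, 0.723, -0.561]] [-0.519, 0.245, 0.824]
shaker [(0.67, [184, 181, 298, 262]), (0.56, [197, 160, 207, 178]), (0.23, [346, 274, 378, 301])]
stop [(0.56, [234, 204, 251, 226]), (0.51, [163, 167, 179, 185])]
selector [(0.67, [214, 218, 225, 232])]
gauge_case [(0.67, [161, 166, 226, 189])]
gauge_yellow [(0.55, [197, 162, 205, 178])]
gauge_green [(0.62, [165, 166, 178, 186])]
gauge_blue [(0.72, [273, 165, 286, 184]), (0.7, [282, 154, 295, 177]), (0.61, [209, 152, 217, 174]), (0.48, [191, 146, 202, 161])]
gauge_red [(0.8, [183, 161, 193, 182])]
jar_0 [(0.94,
[... 522 characters left out ...]
 172, 206]), (0.5, [249, 207, 263, 218]), (0.24, [328, 216, 344, 229])]
selector [(0.61, [262, 230, 265, 239])]
gauge_case [(0.83, [153, 192, 180, 250]), (0.63, [139, 163, 154, 177])]
gauge_yellow []
gauge_green [(0.58, [159, 234, 169, 244]), (0.49, [206, 179, 288, 246])]
gauge_blue [(0.71, [174, 150, 193, 165]), (0.66, [202, 146, 215, 161]), (0.46, [197, 128, 209, 142]), (0.42, [135, 201, 142, 209])]
gauge_red [(0.58, [160, 220, 172, 230])]
jar_0 [(0.51, [357, 239, 368, 251]), (0.5, [332, 239, 343, 253])]
tape_roll [(0.64, [336, 163, 355, 181]), (0.64, [139, 163, 151, 173])]
small_bottle [(0.63, [138, 165, 156, 177]), (0.58, [177, 151, 192, 167])]
pipette_bulb [(0.44, [138, 163, 153, 175])]
```

View pics/scene0.png

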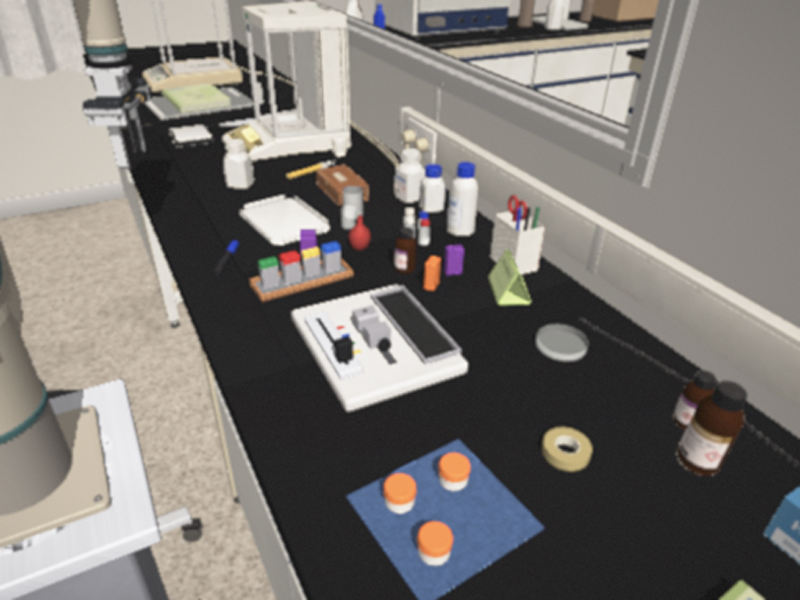

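View pics/top0.png

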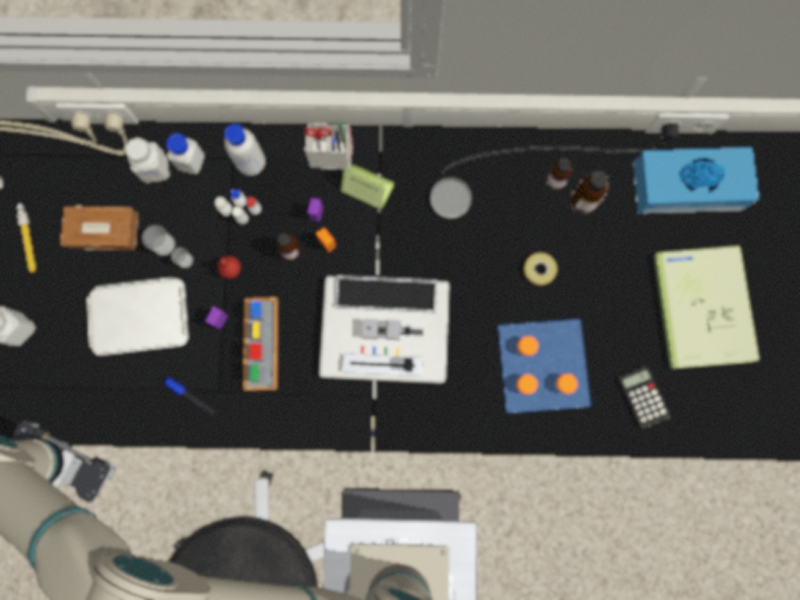

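The scene view shows the shaker at around (380,340). The case at (300,275) holds green, red, yellow and blue from front to rear. There are three orange-lidded jars on the pad at (400,490), (455,470) and (435,540).

Possible mix-ups for the gauges, in 800x600 scene pixels:
- **Purple blocks:** (308,240) and (454,260).
- **Orange block:** (432,273).
- **Real blue gauge:** (331,255), in the case.

Next I'll crop the shaker and case, and measure.

```bash
cat > h.py <<'E'
from rig import *
import cv2,numpy as np
from scipy.optimize import least_squares
def proj(p,X):
    c=np.asarray(X)@p["R"].T+p["t"]; u=c@p["K"].T; return u[:,:2]/u[:,2:]
def ray(p,uv,z):
    d=p["R"].T@np.linalg.inv(p["K"])@np.array([uv[0],uv[1],1.]); c=-p["R"].T@p["t"]
    return c+d*(z-c[2])/d[2]
def tri(ps,uvs):
    f=lambda X:np.concatenate([proj(p,X[None])[0]-uv for p,uv in zip(ps,uvs)])
    r=least_squares(f,[.5,.2,.05]); return r.x,np.abs(r.fun).max()
E
python3 - <<'E'
from h import *
S=get_image("scene");T=get_image("top")
a=cv2.resize(S["frame"][145:265,155:305],None,fx=5,fy=5,interpolation=cv2.INTER_CUBIC)
b=cv2.resize(T["frame"][165:255,145:295],None,fx=5.3,fy=5.3,interpolation=cv2.INTER_CUBIC)
cv2.imwrite("pics/s1.png",a);cv2.imwrite("pics/t1.png",b)
# coloured blobs
hues={"red":(0,8,150),"yellow":(22,34,120),"green":(50,75,100),"blue":(105,125,120),"orange":(8,17,150)}
for n,p,box in(("scene",S,(150,155,270,370)),("top",T,(185,145,265,380))):
    y0,x0,y1,x1=box
    box=(y0,x0,365 if n=="scene" else y1,x1); y1=box[2]
    hsv=cv2.cvtColor(p["frame"],cv2.COLOR_BGR2HSV)
    for c,(lo,hi,s) in hues.items():
        m=((hsv[...,0]>=lo)&(hsv[...,0]<=hi)&(hsv[...,1]>s)&(hsv[...,2]>80)).astype(np.uint8)
        k,l,st,ce=cv2.connectedComponentsWithStats(m)
        print(n,c,[(st[i,4],ce[i].round(1).tolist()) for i in range(1,k) if st[i,4]>4 and x0<ce[i][0]<x1 and y0<ce[i][1]<y1])
E
```

```text
scene red [(np.int32(160), [229.9, 150.3]), (np.int32(82), [185.0, 163.9])]
scene yellow [(np.int32(41), [198.8, 161.3])]
scene green [(np.int32(69), [171.1, 167.3])]
scene blue [(np.int32(81), [211.4, 157.5])]
scene orange [(np.int32(12), [260.2, 154.9]), (np.int32(213), [276.1, 174.2]), (np.int32(260), [290.3, 298.8]), (np.int32(294), [255.3, 312.5]), (np.int32(371), [277.9, 344.6])]
top red [(np.int32(66), [163.0, 224.5])]
top yellow [(np.int32(47), [163.1, 211.0])]
top green [(np.int32(44), [162.1, 238.1])]
top blue [(np.int32(54), [163.5, 198.0]), (np.int32(8), [351.0, 241.6])]
top orange [(np.int32(104), [337.3, 221.0]), (np.int32(103), [336.8, 245.6]), (np.int32(105), [362.4, 245.1])]
```

View pics/s1.png

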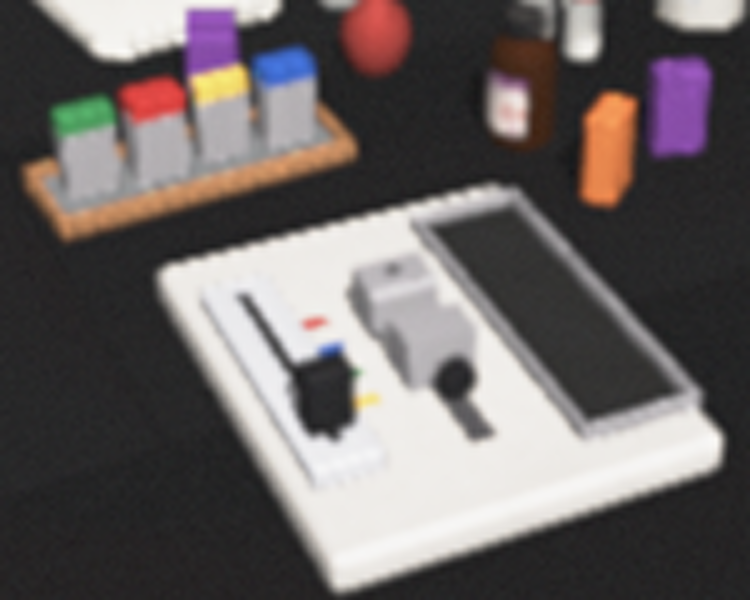

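View pics/t1.png

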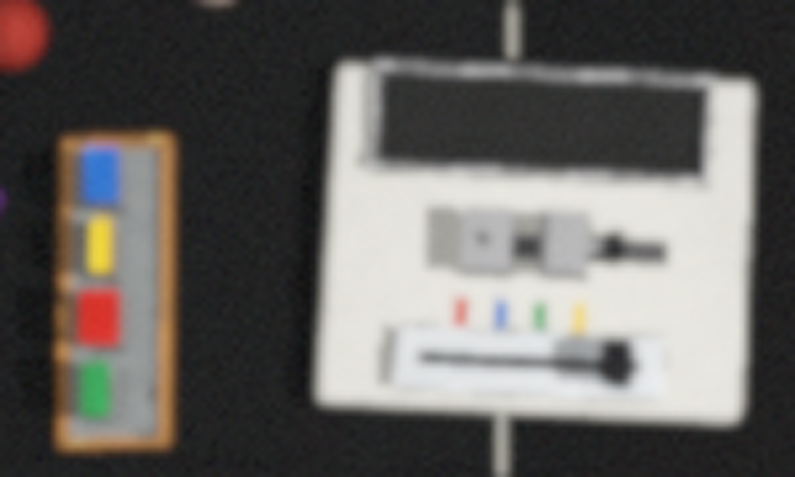

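The crops confirm the real gauges: they are the four blocks in the case at crop (85,120), (155,110), (220,95) and (285,80). The purple and orange blocks stand outside it. The gap lies between the two grey jaws at (525,240) in the top crop. Next I'll fit models to the outlines.

```bash
cat >> h.py <<'E'
def boxpts(lx,ly,z0,z1):
    return np.array([[a*lx/2,b*ly/2,z] for a in(-1,1) for b in(-1,1) for z in(z0,z1)])
def place(P,x,y,w):
    c,s=np.cos(w),np.sin(w); return P@np.array([[c,s,0],[-s,c,0],[0,0,1]])+[x,y,0]
def maskc(p,f,roi,U=6,hull=True):
    """hull contour of largest blob of mask f(hsv) in roi (x0,y0,x1,y1), upsampled, pixel coords"""
    x0,y0,x1,y1=roi
    im=cv2.resize(p["frame"][y0:y1,x0:x1],None,fx=U,fy=U,interpolation=cv2.INTER_CUBIC)
    m=f(cv2.cvtColor(im,cv2.COLOR_BGR2HSV).astype(int)).astype(np.uint8)
    cs,_=cv2.findContours(m,cv2.RETR_EXTERNAL,cv2.CHAIN_APPROX_NONE)
    c=max(cs,key=cv2.contourArea)
    h=cv2.convexHull(c)[:,0].astype(np.float32)
    # densify
    d=np.vstack([np.linspace(a,b,max(2,int(np.hypot(*(b-a))/3)),endpoint=False) for a,b in zip(h,np.roll(h,-1,0))])
    return (d+.5)/U-.5+[x0,y0]
def resid(p,P,C):
    h=cv2.convexHull(proj(p,P).astype(np.float32))
    return np.array([cv2.pointPolygonTest(h,(float(a),float(b)),True) for a,b in C])
HUE={"red":(0,8,140),"yellow":(20,36,110),"green":(50,78,90),"blue":(103,126,110),"orange":(6,17,150)}
def col(c,v=70):
    lo,hi,s=HUE[c]; return lambda h:(h[...,0]>=lo)&(h[...,0]<=hi)&(h[...,1]>s)&(h[...,2]>v)
TH={"yellow":.012,"green":.016,"blue":.020,"red":.024}
E
python3 - <<'E'
from h import *
S=get_image("scene");T=get_image("top")
wh=lambda h:(h[...,2]>115)&(h[...,1]<60)
cs=maskc(S,wh,(181,178,301,266)); ct=maskc(T,wh,(200,170,295,250))
P=boxpts(.22,.27,0,.03)
def f(v,which):
    r=[]
    if 's' in which: r.append(resid(S,place(P,*v),cs)/3)
    if 't' in which: r.append(resid(T,place(P,*v),ct))
    return np.concatenate(r)
c0=ray(T,(247,210),.03)
for w in('s','t','st'):
    r=least_squares(f,[c0[0],c0[1],0],args=(w,),loss='soft_l1',f_scale=.5,diff_step=1e-4); print("shaker",w,r.x.round(4),np.abs(r.fun).mean().round(2))
# blocks
rs={"green":(164,160,181,180),"red":(177,158,194,176),"yellow":(192,156,206,172),"blue":(204,151,219,166)}
rt={"green":(155,230,171,247),"red":(155,217,172,231),"yellow":(155,204,172,217),"blue":(155,190,172,204)}
for n in rs:
    a=maskc(S,col(n),rs[n]);b=maskc(T,col(n),rt[n]); g=ray(T,b.mean(0),.065)
    for w in('s','t','st'):
        def f(v):
            Q=place(boxpts(.034,TH[n],.065-.009,.065),v[0],v[1],v[2]); r=[]
            if 's' in w:r.append(resid(S,Q,a)/2)
            if 't' in w:r.append(resid(T,Q,b))
            return np.concatenate(r+[[v[2]*10]])
        r=least_squares(f,[g[0],g[1],0],diff_step=1e-4); print(n,w,r.x.round(4),np.abs(r.fun).mean().round(2))
wood=lambda h:(h[...,0]<22)&(h[...,1]>90)&(h[...,2]>80)
c=maskc(T,wood,(150,186,184,253))
Pc=boxpts(.2,.07,0,.013)
r=least_squares(lambda v:resid(T,place(Pc,*v),c),[*ray(T,(166,220),.013)[:2],0],diff_step=1e-4);print("case t",r.x.round(4),np.abs(r.fun).mean().round(2))
for o in [(337.3,221),(336.8,245.6),(362.4,245.1)]: print("jar top",ray(T,o,.030).round(4))
for o in [(290.3,298.8),(255.3,312.5),(277.9,344.6)]: print("jar scene",ray(S,o,.030).round(4))
E
```

```text
shaker s [ 5.61e-01  4.75e-02 -3.00e-04] 0.27
shaker t [ 0.5554  0.0438 -0.0046] 1.5
shaker st [5.574e-01 4.440e-02 5.000e-04] 0.95
green s [0.4533 0.3131 0.    ] 0.21
green t [0.4529 0.3166 0.    ] 0.26
green st [0.4531 0.3163 0.    ] 0.26
red s [0.4985 0.3137 0.    ] 0.21
red t [0.4976 0.3176 0.    ] 0.37
red st [ 0.498   0.3171 -0.    ] 0.33
yellow s [0.5433 0.311  0.    ] 0.12
yellow t [0.5427 0.3184 0.    ] 0.29
yellow st [0.5432 0.3178 0.    ] 0.39
blue s [0.5889 0.3167 0.    ] 0.33
blue t [0.5871 0.3204 0.0021] 0.28
blue st [0.5877 0.32   0.    ] 0.33
case t [0.5215 0.3166 0.    ] 1.08
jar top [ 0.5247 -0.265   0.03  ]
jar top [ 0.442  -0.2626  0.03  ]
jar top [ 0.4454 -0.348   0.03  ]
jar scene [ 0.5225 -0.2716  0.03  ]
jar scene [ 0.4398 -0.2691  0.03  ]
jar scene [ 0.4431 -0.3537  0.03  ]
```

```bash
cat >> h.py <<'E'
def fit(terms,g,yawprior=0,y0=0):
    """terms: (picture, model points, contour, weight); g: start x,y,yaw"""
    g=np.array(g,float)
    def f(u):
        v=g+(u-1)*[.1,.1,1]
        return np.concatenate([resid(p,place(P,*v),C)*w/np.sqrt(len(C)) for p,P,C,w in terms]+[[yawprior*(v[2]-y0)]])
    r=least_squares(f,np.ones(3),diff_step=3e-3,loss='soft_l1',f_scale=.1)
    v=g+(r.x-1)*[.1,.1,1]
    return v,[np.sqrt((resid(p,place(P,*v),C)**2).mean()).round(2) for p,P,C,w in terms]
E
python3 - <<'E'
from h import *
S=get_image("scene");T=get_image("top")
np.save("S.npy",S,allow_pickle=True);np.save("T.npy",T,allow_pickle=True)
wh=lambda h:(h[...,2]>120)&(h[...,1]<60)
cs=maskc(S,wh,(181,178,301,266)); ct=maskc(T,wh,(200,170,295,247))
print("ct ext",ct.min(0),ct.max(0))
P=boxpts(.22,.27,0,.03); g=[.558,.046,0]
for n,t in(("s",[(S,P,cs,1)]),("t",[(T,P,ct,1)]),("st",[(S,P,cs,1),(T,P,ct,1)])): v,e=fit(t,g); print("shaker",n,v.round(4),e)
blk=lambda h:(h[...,2]<75)
# bed black mat 62x212 at z .032 : offset +74 in x
Bm=boxpts(.062,.212,.032,.032)+[.074,0,0]
cb=maskc(S,blk,(239,184,297,232)); cbt=maskc(T,blk,(214,178,282,200))
for n,t in(("s",[(S,Bm,cb,1)]),("t",[(T,Bm,cbt,1)]),("st",[(S,Bm,cb,1),(T,Bm,cbt,1)])): v,e=fit(t,g); print("bed",n,v.round(4),e)
wood=lambda h:(h[...,0]<22)&(h[...,1]>90)&(h[...,2]>80)
c=maskc(T,wood,(150,186,184,253)); Pc=boxpts(.2,.07,0,.013)
print("case",fit([(T,Pc,c,1)],[.52,.317,0]), c.min(0),c.max(0))
rs={"green":(164,160,181,180),"red":(177,158,194,176),"yellow":(192,156,206,172),"blue":(204,151,219,166)}
rt={"green":(155,230,171,247),"red":(155,217,172,231),"yellow":(155,204,172,217),"blue":(155,190,172,204)}
for n in rs:
    a=maskc(S,col(n),rs[n]);b=maskc(T,col(n),rt[n]); Q=boxpts(.034,TH[n],.056,.065)
    g=[*ray(T,b.mean(0),.065)[:2],-.04]
    for w,t in(("s",[(S,Q,a,1)]),("t",[(T,Q,b,1)]),("st",[(S,Q,a,1),(T,Q,b,1)])):
        v,e=fit(t,g,3,-.04); print(n,w,v.round(4),e)
E
```

```text
ct ext [203.91666651 175.75      ] [287.25       246.41666412]
shaker s [ 0.5615  0.0474 -0.0299] [np.float64(0.73)]
shaker t [ 0.5552  0.0438 -0.0257] [np.float64(1.22)]
shaker st [ 0.5589  0.0453 -0.0268] [np.float64(0.99), np.float64(1.53)]
bed s [ 0.5607  0.051  -0.027 ] [np.float64(1.45)]
bed t [ 0.5585  0.0456 -0.0265] [np.float64(1.24)]
bed st [ 0.5595  0.0474 -0.0274] [np.float64(1.46), np.float64(1.29)]
case (array([0.52135922, 0.31660885, 0.03992297]), [np.float64(1.06)]) [154.41666651 188.91666675] [178.08333397 250.08333588]
green s [ 0.4534  0.3131 -0.0257] [np.float64(0.44)]
green t [ 0.4529  0.3166 -0.0155] [np.float64(0.35)]
green st [ 0.4535  0.3158 -0.0017] [np.float64(0.57), np.float64(0.4)]
red s [ 0.4984  0.3136 -0.0031] [np.float64(0.46)]
red t [ 0.4977  0.3176 -0.0316] [np.float64(0.42)]
red st [ 0.4984  0.3167 -0.0185] [np.float64(0.62), np.float64(0.47)]
yellow s [ 0.5433  0.3109 -0.0261] [np.float64(0.31)]
yellow t [ 0.5428  0.3184 -0.013 ] [np.float64(0.35)]
yellow st [ 0.5438  0.3167 -0.0361] [np.float64(0.82), np.float64(0.56)]
blue s [ 0.589   0.3168 -0.0214] [np.float64(0.71)]
blue t [ 0.587   0.3203 -0.0162] [np.float64(0.36)]
blue st [ 0.5885  0.3195 -0.0232] [np.float64(0.82), np.float64(0.45)]
```

```bash
python3 - <<'E'
from h import *
T=np.load("T.npy",allow_pickle=True).item();S=np.load("S.npy",allow_pickle=True).item()
g=T["frame"].mean(2)
for r in(207,209,211,213): print(r,g[r,224:275].round().astype(int).tolist())
for u in(240,243,246,249): print(u,ray(T,(u,210),.062).round(4),ray(T,(u,210),.030).round(4))
# cap height: joint fit over h
rs={"green":(164,160,181,180),"red":(177,158,194,176),"yellow":(192,156,206,172),"blue":(204,151,219,166)}
rt={"green":(155,230,171,247),"red":(155,217,172,231),"yellow":(155,204,172,217),"blue":(155,190,172,204)}
for h in(.006,.009,.012):
  for n in rs:
    a=maskc(S,col(n),rs[n]);b=maskc(T,col(n),rt[n]); Q=boxpts(.034,TH[n],.065-h,.065)
    v0=[*ray(T,b.mean(0),.065)[:2],.03]
    o=[fit(t,v0,20,.03) for t in([(S,Q,a,1)],[(T,Q,b,1)])]
    print(h,n,*[(v.round(4).tolist(),float(e[0])) for v,e in o])
E
```

```text
207 [217, 195, 171, 162, 161, 161, 161, 166, 174, 180, 181, 181, 181, 184, 184, 186, 183, 172, 164, 159, 161, 160, 153, 152, 162, 177, 183, 183, 184, 184, 186, 189, 199, 214, 220, 217, 213, 215, 218, 223, 226, 227, 228, 228, 228, 228, 228, 228, 228, 227, 226]
209 [218, 196, 172, 162, 161, 160, 162, 166, 174, 177, 169, 154, 153, 170, 182, 184, 179, 159, 133, 120, 120, 121, 122, 139, 162, 177, 183, 184, 185, 185, 185, 181, 174, 174, 166, 147, 129, 138, 163, 191, 204, 211, 211, 212, 213, 215, 218, 223, 226, 227, 226]
211 [216, 193, 169, 161, 160, 159, 161, 168, 177, 182, 179, 173, 171, 178, 184, 185, 176, 146, 102, 77, 71, 75, 94, 133, 166, 180, 185, 184, 185, 185, 183, 179, 170, 153, 124, 85, 59, 62, 89, 111, 122, 129, 133, 135, 135, 145, 175, 209, 223, 226, 226]
213 [217, 194, 173, 162, 161, 161, 163, 167, 178, 184, 184, 184, 185, 186, 186, 187, 178, 152, 126, 113, 109, 109, 118, 141, 168, 182, 185, 185, 185, 186, 183, 172, 154, 136, 117, 101, 90, 98, 113, 124, 130, 124, 123, 122, 122, 130, 166, 206, 223, 227, 228]
240 [0.5511 0.0628 0.062 ] [0.5556 0.064  0.03  ]
243 [0.5513 0.0528 0
[... 341 characters left out ...]
3181, 0.0301], 0.39)
0.006 blue ([0.588, 0.3141, 0.03], 1.0) ([0.5871, 0.3201, 0.0303], 0.31)
0.009 green ([0.4534, 0.3131, 0.03], 0.44) ([0.4529, 0.3166, 0.0301], 0.34)
0.009 red ([0.4985, 0.3136, 0.0303], 0.45) ([0.4975, 0.3177, 0.03], 0.43)
0.009 yellow ([0.5433, 0.3108, 0.0301], 0.3) ([0.5428, 0.3183, 0.0301], 0.33)
0.009 blue ([0.589, 0.3167, 0.0301], 0.7) ([0.5873, 0.3204, 0.0302], 0.35)
0.012 green ([0.454, 0.3158, 0.0301], 0.2) ([0.453, 0.3168, 0.0302], 0.39)
0.012 red ([0.4993, 0.3165, 0.0304], 0.24) ([0.4977, 0.318, 0.0299], 0.48)
0.012 yellow ([0.5442, 0.3133, 0.0303], 0.29) ([0.5429, 0.3186, 0.0301], 0.28)
0.012 blue ([0.59, 0.3193, 0.0302], 0.46) ([0.5875, 0.3206, 0.0303], 0.39)
```

drive_tool(moves=[[-1,[0,0,0],-0.11],[-1,[0,0,0],-0.11],[-1,[0,0,0],-0.12],[-1,[0,0,0],-0.12]], newtons=30)

```text
time: 2.0
eef_pos: [0.2696, 0.5914, 0.4047]
ee_rot: [[-0.999, -0.037, 0.0], [-0.037, 0.999, -0.0], [-0.0, -0.0, -1.0]]
force: [-0.1, -0.5, 0.2]
width: 0.0944
grip_force: 0.0
```

drive_tool(moves=[[-1,[-2.2,-2.35,0],0],[-1,[-2.2,-2.35,0],0],[-1,[-2.2,-2.35,0],0],[-1,[-2.2,-2.35,0],0],[-1,[-2.2,-2.35,0],0],[-1,[-2.2,-2.35,0],0],[-1,[-2.2,-2.35,0],0],[-1,[-2.2,-2.35,0],0],[-1,[-2.2,-2.35,0],0],[-1,[-2.2,-2.35,0],0],[-1,[-2.2,-2.35,0],0],[-1,[-2.2,-2.35,0],0]])

```text
time: 3.2
eef_pos: [0.5435, 0.317, 0.4048]
ee_rot: [[-0.999, -0.032, 0.0], [-0.032, 0.999, 0.0], [-0.0, 0.0, -1.0]]
force: [0.6, 0.5, 0.3]
width: 0.0937
grip_force: 0.0
```

```bash
cat >> h.py <<'E'
def go(x,y,z,w):
    """print turn then shifts (cm, tool axes at yaw w) to reach TCP x,y,z"""
    o=get_obs();R=o["ee_rot"];p=o["eef_pos"]
    w0=np.arctan2(-R[0,1],R[1,1]); d=np.array([x,y,z])-p
    c,s=np.cos(w),np.sin(w)
    print("at",np.round(p,4),"w",round(w0,4),"F",np.round(o["force"],1),"width",round(o["width"],4),"t",round(o["time"],1))
    print("turn",round(w0-w,3),"shift cm",np.round([100*(-c*d[0]-s*d[1]),100*(-s*d[0]+c*d[1]),-100*d[2]],2))
E
python3 -c "
from h import *
go(.543,.3175,.239,.03)"
```

```text
at [0.5435 0.317  0.4048] w 0.0321 F [0.6 0.5 0.3] width 0.0937 t 3.2
turn 0.002 shift cm [ 0.05  0.05 16.58]
```

drive_tool(moves=[[0,[0.05,0.05,3],0.002],[0,[0,0,3],0],[0,[0,0,3],0],[0,[0,0,3],0],[0,[0,0,2.5],0],[0,[0,0,2.08],0],[0,[0,0,0],0],[0,[0,0,0],0]])

```text
time: 4.0
eef_pos: [0.5422, 0.3187, 0.2391]
ee_rot: [[-1.0, -0.03, -0.0], [-0.03, 1.0, -0.0], [0.0, -0.0, -1.0]]
force: [0.8, 0.4, 0.9]
width: 0.0469
grip_force: 0.0
```

drive_tool(moves=[[1,[0,0,0],0],[1,[0,0,0],0],[1,[0,0,0],0],[1,[0,0,0],0],[1,[0,0,0],0],[1,[0,0,0],0],[1,[0,0,0],0],[1,[0,0,0],0]])

```text
time: 4.8
eef_pos: [0.5422, 0.3186, 0.2392]
ee_rot: [[-1.0, -0.03, 0.0], [-0.03, 1.0, 0.0], [-0.0, 0.0, -1.0]]
force: [0.1, -0.2, 4.7]
width: 0.0119
grip_force: 30.0
```

drive_tool(moves=[[1,[0,0,-1],0],[1,[0,0,-2],0],[1,[0,0,-3],0],[1,[0,0,-2],0],[1,[0,0,0],0],[1,[0,0,0],0]])

```text
time: 5.4
eef_pos: [0.5419, 0.3184, 0.3187]
ee_rot: [[-1.0, -0.03, -0.0], [-0.03, 1.0, -0.0], [0.0, -0.0, -1.0]]
force: [-0.5, -1.9, -1.1]
width: 0.0117
grip_force: 30.0
```

```bash
python3 -c "
from h import *
S=get_image('scene');T=get_image('top')
go(.553,.050,.319,-.027)
f=np.vstack([cv2.resize(S['frame'][110:230,150:350],None,fx=4,fy=4,interpolation=cv2.INTER_CUBIC)]);cv2.imwrite('pics/g1.png',f)
hs=cv2.cvtColor(T['frame'],cv2.COLOR_BGR2HSV).astype(int)
for n,p in(('s',S),('t',T)):
  m=col('yellow')(cv2.cvtColor(p['frame'],cv2.COLOR_BGR2HSV).astype(int)); ys,xs=np.nonzero(m[140:260,140:260]); print(n,len(xs),xs.mean()+140,ys.mean()+140)
"
```

```text
at [0.5415 0.3182 0.3175] w 0.0302 F [-0.1  0.2 -0.5] width 0.0119 t 5.5
turn 0.057 shift cm [ -1.87 -26.78  -0.15]
s 6 203.83333333333334 168.66666666666666
t 0 nan nan<string>:8: RuntimeWarning: Mean of empty slice.
  ret = ret.dtype.type(ret / rcount)
```

View pics/g1.png

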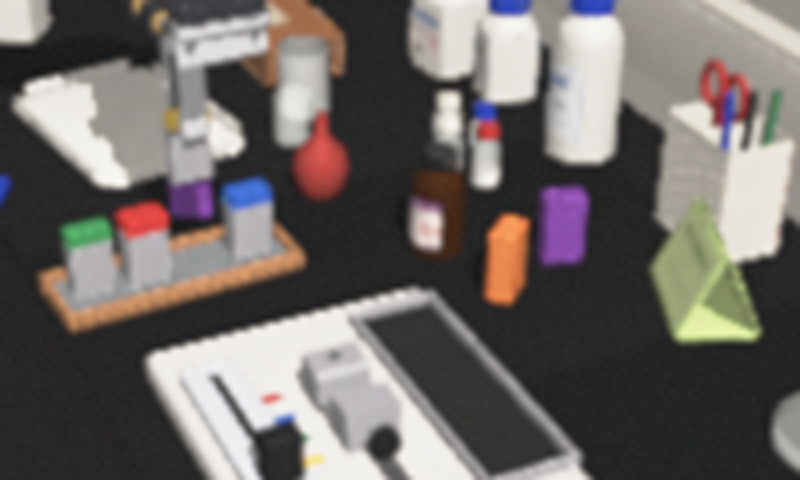

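drive_tool(moves=[[1,[0,0,0],0.057],[1,[-0.17,-2.5,0],0],[1,[-0.17,-2.5,0],0],[1,[-0.17,-2.5,0],0],[1,[-0.17,-2.5,0],0],[1,[-0.17,-2.5,0],0],[1,[-0.17,-2.5,0],0],[1,[-0.17,-2.5,0],0],[1,[-0.17,-2.5,0],0],[1,[-0.17,-2.5,0],0],[1,[-0.17,-2.5,0],0],[1,[-0.17,-1.78,0],0]])

```text
time: 6.7
eef_pos: [0.553, 0.0483, 0.3174]
ee_rot: [[-1.0, 0.028, -0.003], [0.028, 1.0, -0.001], [0.003, -0.001, -1.0]]
force: [-0.6, -0.4, -1.0]
width: 0.0119
grip_force: 30.0
```

```bash
python3 -c "
from h import *
S=get_image('scene');T=get_image('top')
go(.553,.050,.319,-.027)
a=cv2.resize(S['frame'][150:250,190:300],None,fx=5,fy=5,interpolation=cv2.INTER_CUBIC)
b=cv2.resize(T['frame'][165:255,195:265],None,fx=3.5,fy=500/90,interpolation=cv2.INTER_CUBIC)
cv2.imwrite('pics/g2.png',np.hstack([a,b[:500]]))
"
```

```text
at [0.5533 0.0471 0.3176] w -0.0317 F [ 0.2 -0.  -1. ] width 0.0119 t 6.8
turn -0.005 shift cm [ 0.04  0.29 -0.14]
```

View pics/g2.png

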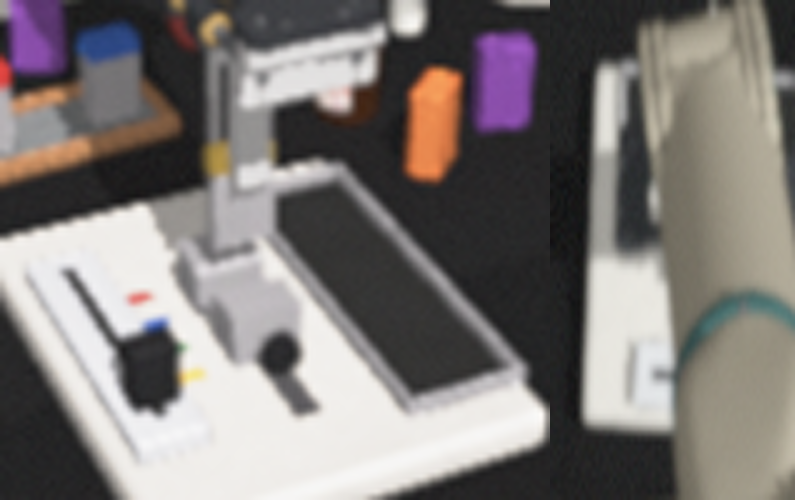

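drive_tool(moves=[[1,[0.04,0.29,0],-0.005],[1,[0,0,1],0],[1,[0,0,1.1],0],[1,[0,0,0.2],0],[1,[0,0,0.2],0]])

```text
time: 7.3
eef_pos: [0.5529, 0.0536, 0.2932]
ee_rot: [[-1.0, 0.021, -0.002], [0.021, 1.0, -0.001], [0.002, -0.001, -1.0]]
force: [-1.0, -1.8, 3.9]
width: 0.0117
grip_force: 30.0
```

drive_tool(moves=[[1,[0,0,0.2],0],[1,[0,0,0.2],0]])

```text
time: 7.5
eef_pos: [0.5535, 0.0525, 0.2908]
ee_rot: [[-1.0, 0.022, 0.001], [0.022, 1.0, -0.001], [-0.001, -0.001, -1.0]]
force: [-0.5, -3.6, 1.5]
width: 0.012
grip_force: 30.0
```

drive_tool(moves=[[1,[0,0,0.2],0],[1,[0,0,0.2],0]])

```text
time: 7.7
eef_pos: [0.5533, 0.0524, 0.2858]
ee_rot: [[-1.0, 0.023, 0.0], [0.023, 1.0, -0.001], [-0.0, -0.001, -1.0]]
force: [0.0, -4.8, 0.1]
width: 0.0114
grip_force: 30.0
```

drive_tool(moves=[[1,[0,-0.25,0],0],[1,[0,0,0],0]])

```text
time: 7.9
eef_pos: [0.5531, 0.0512, 0.2856]
ee_rot: [[-1.0, 0.022, -0.0], [0.022, 1.0, 0.001], [0.0, 0.001, -1.0]]
force: [-0.3, 0.5, -0.5]
width: 0.0119
grip_force: 30.0
```

drive_tool(moves=[[1,[0,0,0.4],0],[1,[0,0,0.4],0],[1,[0,0,0.4],0]])

```text
time: 8.2
eef_pos: [0.5531, 0.0511, 0.2733]
ee_rot: [[-1.0, 0.021, -0.0], [0.021, 1.0, 0.0], [0.0, 0.0, -1.0]]
force: [-0.6, 0.8, -1.4]
width: 0.0118
grip_force: 30.0
```

drive_tool(moves=[[1,[0,0,0.3],0],[1,[0,0,0.3],0],[1,[0,0,0.3],0],[1,[0,0,0],0]])

```text
time: 8.6
eef_pos: [0.5532, 0.0508, 0.2645]
ee_rot: [[-1.0, 0.022, -0.0], [0.022, 1.0, 0.0], [0.0, -0.0, -1.0]]
force: [-0.3, -0.4, -0.2]
width: 0.0117
grip_force: 30.0
```

drive_tool(moves=[[1,[0,-0.15,0],0],[1,[0,0,0],0]])

```text
time: 8.8
eef_pos: [0.5532, 0.049, 0.2649]
ee_rot: [[-1.0, 0.022, 0.0], [0.022, 1.0, -0.0], [-0.0, -0.0, -1.0]]
force: [1.0, -0.7, -0.5]
width: 0.012
grip_force: 30.0
```

drive_tool(moves=[[1,[0,-0.15,0],0],[1,[0,0,0],0]])

```text
time: 9.0
eef_pos: [0.5532, 0.0475, 0.2649]
ee_rot: [[-1.0, 0.022, 0.0], [0.022, 1.0, -0.0], [-0.0, -0.0, -1.0]]
force: [-0.4, -0.5, -0.7]
width: 0.0114
grip_force: 30.0
```

drive_tool(moves=[[1,[0,-0.15,0],0],[1,[0,0,0],0]])

```text
time: 9.2
eef_pos: [0.5531, 0.046, 0.2649]
ee_rot: [[-1.0, 0.022, -0.0], [0.022, 1.0, -0.0], [0.0, -0.0, -1.0]]
force: [0.1, 0.2, -1.1]
width: 0.012
grip_force: 30.0
```

drive_tool(moves=[[1,[0,-0.1,0],0],[1,[0,0,0],0]])

```text
time: 9.4
eef_pos: [0.553, 0.0451, 0.2648]
ee_rot: [[-1.0, 0.022, -0.0], [0.022, 1.0, -0.0], [0.0, -0.0, -1.0]]
force: [-1.0, 0.2, -0.7]
width: 0.0118
grip_force: 30.0
```

drive_tool(moves=[[1,[0,-0.12,0],0],[1,[0,0,0],0]])

```text
time: 9.6
eef_pos: [0.5531, 0.0447, 0.2649]
ee_rot: [[-1.0, 0.021, 0.0], [0.021, 1.0, 0.001], [-0.0, 0.001, -1.0]]
force: [-0.2, 3.8, -0.9]
width: 0.0116
grip_force: 30.0
```

drive_tool(moves=[[1,[0,-0.12,0],0],[1,[0,0,0],0]])

```text
time: 9.8
eef_pos: [0.553, 0.0444, 0.2649]
ee_rot: [[-1.0, 0.021, 0.0], [0.021, 1.0, 0.002], [-0.0, 0.002, -1.0]]
force: [0.3, 4.7, -2.1]
width: 0.0114
grip_force: 30.0
```

drive_tool(moves=[[1,[0,-0.12,0],0],[1,[0,0,0],0]])

```text
time: 10.0
eef_pos: [0.553, 0.0441, 0.2649]
ee_rot: [[-1.0, 0.02, 0.0], [0.02, 1.0, 0.004], [-0.0, 0.004, -1.0]]
force: [-0.6, 7.4, -1.3]
width: 0.0116
grip_force: 30.0
```

drive_tool(moves=[[1,[0,0.55,0],0],[1,[0,0,-1],0],[1,[0,0,-2],0],[1,[0,0,-2.5],0],[1,[0,0,0],0],[1,[0,0,0],0]])

```text
time: 10.6
eef_pos: [0.5532, 0.0465, 0.3206]
ee_rot: [[-1.0, 0.023, 0.001], [0.023, 1.0, -0.001], [-0.001, -0.001, -1.0]]
force: [0.8, -0.5, -0.5]
width: 0.0118
grip_force: 30.0
```

```bash
python3 -c "
from h import *
go(.542,.3185,.319,.03)"
```

```text
at [0.5532 0.0465 0.3206] w -0.0226 F [ 0.8 -0.5 -0.5] width 0.0118 t 10.6
turn -0.053 shift cm [ 0.3  27.22  0.16]
```

drive_tool(moves=[[1,[0,0,0],-0.053],[1,[0.03,2.5,0],0],[1,[0.03,2.5,0],0],[1,[0.03,2.5,0],0],[1,[0.03,2.5,0],0],[1,[0.03,2.5,0],0],[1,[0.03,2.5,0],0],[1,[0.03,2.5,0],0],[1,[0.03,2.5,0],0],[1,[0.03,2.5,0],0],[1,[0.03,2.5,0],0],[1,[0.0,2.22,0],0]])

```text
time: 11.8
eef_pos: [0.5411, 0.3199, 0.3185]
ee_rot: [[-0.999, -0.032, -0.002], [-0.032, 1.0, -0.002], [0.002, -0.001, -1.0]]
force: [-0.5, 0.8, -0.2]
width: 0.0118
grip_force: 30.0
```

drive_tool(moves=[[1,[0,0,0],0],[1,[0,0,0],0],[1,[0,0,0],0]])

```text
time: 12.1
eef_pos: [0.5419, 0.3172, 0.3192]
ee_rot: [[-1.0, -0.029, -0.001], [-0.029, 1.0, -0.002], [0.001, -0.002, -1.0]]
force: [0.4, -0.5, -0.6]
width: 0.0117
grip_force: 30.0
```

```bash
python3 -c "
from h import *
go(.542,.3185,.241,.03)"
```

```text
at [0.5419 0.3172 0.3192] w 0.0294 F [ 0.4 -0.5 -0.6] width 0.0117 t 12.1
turn -0.001 shift cm [-0.01  0.13  7.82]
```

drive_tool(moves=[[1,[0,0.13,3],0],[1,[0,0,3],0],[1,[0,0,1.6],0],[1,[0,0,0.2],0],[1,[0,0,0.2],0],[1,[0,0,0],0]])

```text
time: 12.7
eef_pos: [0.5421, 0.3204, 0.2408]
ee_rot: [[-1.0, -0.031, 0.001], [-0.031, 1.0, 0.001], [-0.001, 0.001, -1.0]]
force: [0.2, 0.1, -0.8]
width: 0.0117
grip_force: 30.0
```

drive_tool(moves=[[0.2,[0,0,0],0],[0.2,[0,0,0],0],[0.2,[0,0,0],0],[0.2,[0,0,0],0],[0.1,[0,0,-2],0],[0.1,[0,0,-3],0],[0.1,[0,0,-2],0],[0,[0,0,0],0]])

```text
time: 13.5
eef_pos: [0.5426, 0.3211, 0.313]
ee_rot: [[-1.0, -0.031, 0.005], [-0.031, 1.0, 0.003], [-0.005, 0.003, -1.0]]
force: [0.4, 0.2, 0.8]
width: 0.046
grip_force: 0.0
```

drive_tool(moves=[[0,[3,0,0],0],[0,[3,0,0],0],[0,[3,0,0],0],[0,[0,0,0],0],[0,[0,0,0],0]])

```text
time: 14.0
eef_pos: [0.4514, 0.3177, 0.3095]
ee_rot: [[-0.999, -0.032, -0.0], [-0.032, 0.999, -0.0], [0.0, -0.0, -1.0]]
force: [-0.2, -0.2, 0.4]
width: 0.047
grip_force: 0.0
```

```bash
python3 -c "
from h import *
go(.4525,.316,.239,.03)
T=get_image('top');S=get_image('scene')
for n,r in (('yellow',(190,150,210,180)),):
  c=maskc(S,col(n),r);print(n,c.mean(0),c.min(0),c.max(0))
c0=maskc(np.load('S.npy',allow_pickle=True).item(),col('yellow'),(190,150,210,180));print(c0.mean(0),c0.min(0),c0.max(0))
"
```

```text
at [0.4514 0.3177 0.3095] w 0.0321 F [-0.2 -0.2  0.4] width 0.047 t 14.0
turn 0.002 shift cm [-0.11 -0.18  7.05]
yellow [198.19927535 160.76932364] [191.25 157.25] [204.08333302 163.91666698]
[198.74652776 161.27777778] [193.08333325 157.75      ] [204.41666698 164.58333302]
```

drive_tool(moves=[[0,[-0.1,-0.15,3],0.002],[0,[0,0,2.5],0],[0,[0,0,1.55],0],[0,[0,0,0],0],[0,[0,0,0],0]])

```text
time: 14.6
eef_pos: [0.4535, 0.3161, 0.2392]
ee_rot: [[-1.0, -0.028, 0.0], [-0.028, 1.0, -0.0], [-0.0, -0.0, -1.0]]
force: [0.3, -0.1, 0.1]
width: 0.0472
grip_force: 0.0
```

drive_tool(moves=[[1,[0,0,0],0],[1,[0,0,0],0],[1,[0,0,0],0],[1,[0,0,0],0],[1,[0,0,0],0],[1,[0,0,0],0],[1,[0,0,0],0]])

```text
time: 15.3
eef_pos: [0.4528, 0.3162, 0.2398]
ee_rot: [[-1.0, -0.029, 0.0], [-0.029, 1.0, 0.0], [-0.0, 0.0, -1.0]]
force: [-0.2, -0.7, 5.3]
width: 0.0159
grip_force: 30.0
```

drive_tool(moves=[[1,[0,0,-2],0],[1,[0,0,-3],0],[1,[0,0,-3],0],[1,[0,0,0],0],[1,[0,0,0],0]])

```text
time: 15.8
eef_pos: [0.4526, 0.3161, 0.3193]
ee_rot: [[-1.0, -0.029, 0.0], [-0.029, 1.0, 0.0], [-0.0, 0.0, -1.0]]
force: [-0.2, 0.8, -1.6]
width: 0.0157
grip_force: 30.0
```

```bash
python3 -c "
from h import *
go(.5515,.0488,.319,-.026)"
```

```text
at [0.4526 0.3161 0.3193] w 0.0291 F [-0.2  0.8 -1.6] width 0.0157 t 15.8
turn 0.055 shift cm [-10.58 -26.46   0.03]
```

drive_tool(moves=[[1,[0,0,0],0.055],[1,[-0.96,-2.4,0],0],[1,[-0.96,-2.4,0],0],[1,[-0.96,-2.4,0],0],[1,[-0.96,-2.4,0],0],[1,[-0.96,-2.4,0],0],[1,[-0.96,-2.4,0],0],[1,[-0.96,-2.4,0],0],[1,[-0.96,-2.4,0],0],[1,[-0.96,-2.4,0],0],[1,[-0.96,-2.4,0],0],[1,[-0.98,-2.46,0],0]])

```text
time: 17.0
eef_pos: [0.5512, 0.0479, 0.3173]
ee_rot: [[-1.0, 0.026, -0.004], [0.026, 1.0, -0.0], [0.004, -0.0, -1.0]]
force: [0.3, 0.4, -1.0]
width: 0.016
grip_force: 30.0
```

drive_tool(moves=[[1,[0,0,0],0],[1,[0,0,0],0],[1,[0,0,0],0],[1,[0,0,0],0]])

```text
time: 17.4
eef_pos: [0.5511, 0.0503, 0.3189]
ee_rot: [[-1.0, 0.024, -0.001], [0.024, 1.0, 0.001], [0.001, 0.001, -1.0]]
force: [-0.1, 0.6, -0.9]
width: 0.0159
grip_force: 30.0
```

```bash
python3 -c "
from h import *
go(.5515,.0488,.264,-.026)"
```

```text
at [0.5511 0.0503 0.3189] w -0.0237 F [-0.1  0.6 -0.9] width 0.0159 t 17.4
turn 0.002 shift cm [-0.04 -0.15  5.49]
```

drive_tool(moves=[[1,[0,-0.15,1],0.002],[1,[0,0,1],0],[1,[0,0,0.3],0],[1,[0,0,0.3],0],[1,[0,0,0.3],0]])

```text
time: 17.9
eef_pos: [0.5516, 0.0475, 0.29]
ee_rot: [[-1.0, 0.028, -0.0], [0.028, 1.0, 0.0], [0.0, 0.0, -1.0]]
force: [-0.4, -0.6, -0.6]
width: 0.0155
grip_force: 30.0
```

drive_tool(moves=[[1,[0,0,0.3],0],[1,[0,0,0.3],0],[1,[0,0,0.3],0],[1,[0,0,0],0]])

```text
time: 18.3
eef_pos: [0.5514, 0.0474, 0.281]
ee_rot: [[-1.0, 0.028, -0.001], [0.028, 1.0, -0.0], [0.001, -0.0, -1.0]]
force: [0.9, -0.1, -0.6]
width: 0.0157
grip_force: 30.0
```

drive_tool(moves=[[1,[0,0,0.4],0],[1,[0,0,0.4],0],[1,[0,0,0.4],0],[1,[0,0,0.4],0],[1,[0,0,0],0]])

```text
time: 18.8
eef_pos: [0.5516, 0.0474, 0.265]
ee_rot: [[-1.0, 0.028, -0.0], [0.028, 1.0, -0.0], [0.0, -0.0, -1.0]]
force: [-0.2, -0.1, -1.5]
width: 0.0158
grip_force: 30.0
```

drive_tool(moves=[[1,[0,0.1,0],0],[1,[0,0,0],0]])

```text
time: 19.0
eef_pos: [0.5516, 0.0486, 0.2653]
ee_rot: [[-1.0, 0.028, -0.0], [0.028, 1.0, 0.0], [0.0, 0.0, -1.0]]
force: [-0.5, 0.2, -1.3]
width: 0.0155
grip_force: 30.0
```

drive_tool(moves=[[1,[0,0.1,0],0],[1,[0,0,0],0]])

```text
time: 19.2
eef_pos: [0.5516, 0.0496, 0.2654]
ee_rot: [[-1.0, 0.028, 0.0], [0.028, 1.0, 0.0], [-0.0, 0.0, -1.0]]
force: [-0.2, -0.1, -1.1]
width: 0.0155
grip_force: 30.0
```

drive_tool(moves=[[1,[0,0.1,0],0],[1,[0,0,0],0]])

```text
time: 19.4
eef_pos: [0.5517, 0.0501, 0.2654]
ee_rot: [[-1.0, 0.028, -0.0], [0.028, 1.0, -0.001], [0.0, -0.001, -1.0]]
force: [-0.9, -1.1, -1.4]
width: 0.016
grip_force: 30.0
```

drive_tool(moves=[[1,[0,0.1,0],0],[1,[0,0,0],0]])

```text
time: 19.6
eef_pos: [0.5517, 0.0504, 0.2654]
ee_rot: [[-1.0, 0.029, -0.0], [0.029, 1.0, -0.002], [0.0, -0.002, -1.0]]
force: [0.7, -4.0, 0.3]
width: 0.0158
grip_force: 30.0
```

drive_tool(moves=[[1,[0,-0.25,0],0],[1,[0,0,-1.5],0],[1,[0,0,-2],0],[1,[0,0,-2],0],[1,[0,0,0],0],[1,[0,0,0],0]])

```text
time: 20.2
eef_pos: [0.5515, 0.0494, 0.3202]
ee_rot: [[-1.0, 0.027, 0.0], [0.027, 1.0, 0.001], [-0.0, 0.001, -1.0]]
force: [0.1, 0.1, -1.7]
width: 0.0159
grip_force: 30.0
```

```bash
python3 -c "
from h import *
go(.4528,.3162,.319,.03)"
```

```text
at [0.5515 0.0494 0.3202] w -0.0273 F [ 0.1  0.1 -1.7] width 0.0159 t 20.2
turn -0.057 shift cm [ 9.07 26.96  0.12]
```

drive_tool(moves=[[1,[0,0,0],-0.057],[1,[0.82,2.45,0],0],[1,[0.82,2.45,0],0],[1,[0.82,2.45,0],0],[1,[0.82,2.45,0],0],[1,[0.82,2.45,0],0],[1,[0.82,2.45,0],0],[1,[0.82,2.45,0],0],[1,[0.82,2.45,0],0],[1,[0.82,2.45,0],0],[1,[0.82,2.45,0],0],[1,[0.85,2.46,0],0]])

```text
time: 21.4
eef_pos: [0.4523, 0.3167, 0.3188]
ee_rot: [[-1.0, -0.029, -0.002], [-0.029, 1.0, -0.001], [0.002, -0.001, -1.0]]
force: [0.2, 0.4, -0.9]
width: 0.0158
grip_force: 30.0
```

drive_tool(moves=[[1,[0,0,0],0],[1,[0,0,0],0],[1,[0,0,0],0],[1,[0,0,0],0]])

```text
time: 21.8
eef_pos: [0.4538, 0.3145, 0.32]
ee_rot: [[-1.0, -0.027, -0.0], [-0.027, 1.0, -0.001], [0.0, -0.001, -1.0]]
force: [0.7, -0.7, -0.7]
width: 0.0154
grip_force: 30.0
```

```bash
python3 -c "
from h import *
go(.4528,.3162,.2405,.03)"
```

```text
at [0.4538 0.3145 0.32  ] w 0.0271 F [ 0.7 -0.7 -0.7] width 0.0154 t 21.8
turn -0.003 shift cm [0.1  0.18 7.95]
```

drive_tool(moves=[[1,[0.1,0.15,3],0],[1,[0,0,3],0],[1,[0,0,1.6],0],[1,[0,0,0.2],0],[1,[0,0,0.2],0],[1,[0,0,0],0]])

```text
time: 22.4
eef_pos: [0.4528, 0.3172, 0.2411]
ee_rot: [[-1.0, -0.028, 0.001], [-0.028, 1.0, 0.001], [-0.001, 0.001, -1.0]]
force: [-0.4, -0.0, -2.0]
width: 0.016
grip_force: 30.0
```

drive_tool(moves=[[0.2,[0,0,0],0],[0.2,[0,0,0],0],[0.2,[0,0,0],0],[0.2,[0,0,0],0],[0.1,[0,0,-2],0],[0.1,[0,0,-3],0],[0.1,[0,0,-2],0],[0,[0,0,0],0]])

```text
time: 23.2
eef_pos: [0.4531, 0.3179, 0.3131]
ee_rot: [[-1.0, -0.029, 0.004], [-0.029, 1.0, 0.003], [-0.005, 0.003, -1.0]]
force: [0.2, 0.5, 0.2]
width: 0.0459
grip_force: 0.0
```

drive_tool(moves=[[0,[-3,0,0],0],[0,[-3,0,0],0],[0,[-3,0,0],0],[0,[-3,0,0],0],[0,[-1.5,0,0],0],[0,[0,0,0],0],[0,[0,0,0],0],[0,[0,0,0],0]])

```text
time: 24.0
eef_pos: [0.5858, 0.3216, 0.3099]
ee_rot: [[-1.0, -0.03, -0.002], [-0.03, 1.0, -0.0], [0.002, -0.0, -1.0]]
force: [-0.2, 0.4, -0.1]
width: 0.047
grip_force: 0.0
```

```bash
python3 -c "
from h import *
go(.588,.320,.239,.03)"
```

```text
at [0.5858 0.3216 0.3099] w 0.0304 F [-0.2  0.4 -0.1] width 0.047 t 24.0
turn 0.0 shift cm [-0.22 -0.16  7.09]
```

drive_tool(moves=[[0,[-0.2,-0.15,3],0],[0,[0,0,2.5],0],[0,[0,0,1.6],0],[0,[0,0,0],0],[0,[0,0,0],0]])

```text
time: 24.5
eef_pos: [0.5891, 0.3202, 0.2398]
ee_rot: [[-1.0, -0.03, 0.0], [-0.03, 1.0, 0.0], [-0.0, 0.0, -1.0]]
force: [-0.1, -1.2, -0.1]
width: 0.0468
grip_force: 0.0
```

drive_tool(moves=[[1,[0,0,0],0],[1,[0,0,0],0],[1,[0,0,0],0],[1,[0,0,0],0],[1,[0,0,0],0],[1,[0,0,0],0]])

```text
time: 25.1
eef_pos: [0.5895, 0.3197, 0.24]
ee_rot: [[-1.0, -0.029, 0.001], [-0.029, 1.0, 0.0], [-0.001, 0.0, -1.0]]
force: [-0.5, -0.8, 4.9]
width: 0.0201
grip_force: 30.0
```

drive_tool(moves=[[1,[0,0,-2],0],[1,[0,0,-3],0],[1,[0,0,-3],0],[1,[0,0,0],0],[1,[0,0,0],0]])

```text
time: 25.6
eef_pos: [0.589, 0.3197, 0.3191]
ee_rot: [[-1.0, -0.029, -0.0], [-0.029, 1.0, 0.0], [0.0, 0.0, -1.0]]
force: [0.1, -0.6, -1.9]
width: 0.02
grip_force: 30.0
```

```bash
python3 -c "
from h import *
go(.552,.0485,.319,-.027)"
```

```text
at [0.589  0.3197 0.3191] w 0.0293 F [ 0.1 -0.6 -1.9] width 0.02 t 25.6
turn 0.056 shift cm [ 2.970e+00 -2.721e+01  1.000e-02]
```

drive_tool(moves=[[1,[0,0,0],0.056],[1,[0.27,-2.47,0],0],[1,[0.27,-2.47,0],0],[1,[0.27,-2.47,0],0],[1,[0.27,-2.47,0],0],[1,[0.27,-2.47,0],0],[1,[0.27,-2.47,0],0],[1,[0.27,-2.47,0],0],[1,[0.27,-2.47,0],0],[1,[0.27,-2.47,0],0],[1,[0.27,-2.47,0],0],[1,[0.27,-2.47,0],0]])

```text
time: 26.8
eef_pos: [0.5512, 0.0479, 0.3174]
ee_rot: [[-1.0, 0.027, -0.004], [0.027, 1.0, -0.0], [0.004, -0.0, -1.0]]
force: [-0.4, 0.7, -1.3]
width: 0.02
grip_force: 30.0
```

drive_tool(moves=[[1,[0,0,0],0],[1,[0,0,0],0],[1,[0,0,0],0],[1,[0,0,0],0]])

```text
time: 27.2
eef_pos: [0.5522, 0.0503, 0.3189]
ee_rot: [[-1.0, 0.025, -0.001], [0.025, 1.0, 0.001], [0.001, 0.001, -1.0]]
force: [-0.1, -0.1, -1.1]
width: 0.0199
grip_force: 30.0
```

```bash
python3 -c "
from h import *
go(.552,.0485,.264,-.027)"
```

```text
at [0.5522 0.0503 0.3189] w -0.0248 F [-0.1 -0.1 -1.1] width 0.0199 t 27.2
turn 0.002 shift cm [ 0.01 -0.18  5.49]
```

drive_tool(moves=[[1,[0,-0.08,1],0.002],[1,[0,0,1],0],[1,[0,0,0.2],0],[1,[0,0,0.2],0]])

```text
time: 27.6
eef_pos: [0.552, 0.0483, 0.2946]
ee_rot: [[-1.0, 0.029, -0.001], [0.029, 1.0, -0.0], [0.001, -0.0, -1.0]]
force: [0.5, -0.5, -1.8]
width: 0.0197
grip_force: 30.0
```

drive_tool(moves=[[1,[0,0,0.2],0],[1,[0,0,0.1],0]])

```text
time: 27.8
eef_pos: [0.5524, 0.0484, 0.293]
ee_rot: [[-1.0, 0.029, 0.0], [0.029, 1.0, 0.0], [-0.0, 0.0, -1.0]]
force: [-2.8, 0.2, 10.5]
width: 0.0196
grip_force: 30.0
```

drive_tool(moves=[[1,[0,0,0.1],0],[1,[0,0,0.1],0]])

```text
time: 28.0
eef_pos: [0.5524, 0.0484, 0.2928]
ee_rot: [[-1.0, 0.029, 0.001], [0.029, 1.0, 0.0], [-0.001, 0.0, -1.0]]
force: [-5.7, -0.1, 25.0]
width: 0.0202
grip_force: 30.0
```

drive_tool(moves=[[1,[0,0,0.1],0],[1,[0,0,0.1],0]])

```text
time: 28.2
eef_pos: [0.5527, 0.0484, 0.2919]
ee_rot: [[-1.0, 0.029, 0.003], [0.029, 1.0, 0.0], [-0.003, 0.0, -1.0]]
force: [-5.2, -0.1, 28.9]
width: 0.0199
grip_force: 30.0
```

drive_tool(moves=[[1,[0,0,-0.5],0],[1,[0,0,-1],0],[1,[0,0,-1.5],0],[1,[0,0,0],0],[1,[0,0,0],0]])

```text
time: 28.7
eef_pos: [0.5524, 0.0481, 0.3188]
ee_rot: [[-1.0, 0.029, 0.001], [0.029, 1.0, 0.0], [-0.001, 0.0, -1.0]]
force: [-0.4, -0.2, -2.2]
width: 0.02
grip_force: 30.0
```

```bash
python3 -c "
from h import *
go(.589,.3197,.319,.03)"
```

```text
at [0.5524 0.0481 0.3188] w -0.029 F [-0.4 -0.2 -2.2] width 0.02 t 28.7
turn -0.059 shift cm [-4.480e+00  2.704e+01 -2.000e-02]
```

drive_tool(moves=[[1,[0,0,0],-0.059],[1,[-0.4,2.46,0],0],[1,[-0.4,2.46,0],0],[1,[-0.4,2.46,0],0],[1,[-0.4,2.46,0],0],[1,[-0.4,2.46,0],0],[1,[-0.4,2.46,0],0],[1,[-0.4,2.46,0],0],[1,[-0.4,2.46,0],0],[1,[-0.4,2.46,0],0],[1,[-0.4,2.46,0],0],[1,[-0.45,2.46,0],0]])

```text
time: 29.9
eef_pos: [0.5883, 0.3208, 0.3173]
ee_rot: [[-1.0, -0.03, -0.002], [-0.03, 1.0, -0.001], [0.002, -0.001, -1.0]]
force: [0.3, -0.1, -2.2]
width: 0.02
grip_force: 30.0
```

drive_tool(moves=[[1,[0,0,0],0],[1,[0,0,0],0],[1,[0,0,0],0],[1,[0,0,0],0]])

```text
time: 30.3
eef_pos: [0.5888, 0.3184, 0.3181]
ee_rot: [[-1.0, -0.028, -0.0], [-0.028, 1.0, -0.001], [0.0, -0.001, -1.0]]
force: [-0.8, 0.7, -1.6]
width: 0.0196
grip_force: 30.0
```

```bash
python3 -c "
from h import *
go(.589,.3197,.2405,.03)"
```

```text
at [0.5888 0.3184 0.3181] w 0.0283 F [-0.8  0.7 -1.6] width 0.0196 t 30.3
turn -0.002 shift cm [-0.02  0.13  7.76]
```

drive_tool(moves=[[1,[0,0.08,3],0],[1,[0,0,3],0],[1,[0,0,1.4],0],[1,[0,0,0.2],0],[1,[0,0,0.15],0],[1,[0,0,0.1],0]])

```text
time: 30.9
eef_pos: [0.5891, 0.3209, 0.2411]
ee_rot: [[-1.0, -0.03, 0.002], [-0.03, 1.0, 0.001], [-0.002, 0.001, -1.0]]
force: [-0.2, -1.1, -1.8]
width: 0.0196
grip_force: 30.0
```

drive_tool(moves=[[0.2,[0,0,0],0],[0.2,[0,0,0],0],[0.2,[0,0,0],0],[0.2,[0,0,0],0],[0.1,[0,0,-2],0],[0.1,[0,0,-3],0],[0.1,[0,0,-2],0],[0,[0,0,0],0]])

```text
time: 31.7
eef_pos: [0.5896, 0.3214, 0.3133]
ee_rot: [[-1.0, -0.03, 0.005], [-0.03, 1.0, 0.003], [-0.006, 0.003, -1.0]]
force: [-0.0, -0.4, -0.7]
width: 0.046
grip_force: 0.0
```

drive_tool(moves=[[0,[3,0,0],0],[0,[3,0,0],0],[0,[3,0,0],0],[0,[3,0,0],0],[0,[1.5,0,0],0],[0,[0,0,0],0],[0,[0,0,0],0],[0,[0,0,0],0]])

```text
time: 32.5
eef_pos: [0.4548, 0.3165, 0.3096]
ee_rot: [[-1.0, -0.029, 0.001], [-0.029, 1.0, 0.0], [-0.001, 0.0, -1.0]]
force: [0.8, -0.0, -0.1]
width: 0.047
grip_force: 0.0
```

```bash
python3 -c "
from h import *
S=get_image('scene');cv2.imwrite('pics/g3.png',cv2.resize(S['frame'][110:250,150:310],None,fx=5,fy=4.28,interpolation=cv2.INTER_CUBIC))
go(.4528,.317,.239,.03)"
```

```text
at [0.4548 0.3165 0.3096] w 0.0289 F [ 0.4 -0.4  0.2] width 0.047 t 32.5
turn -0.001 shift cm [0.2  0.06 7.06]
```

View pics/g3.png

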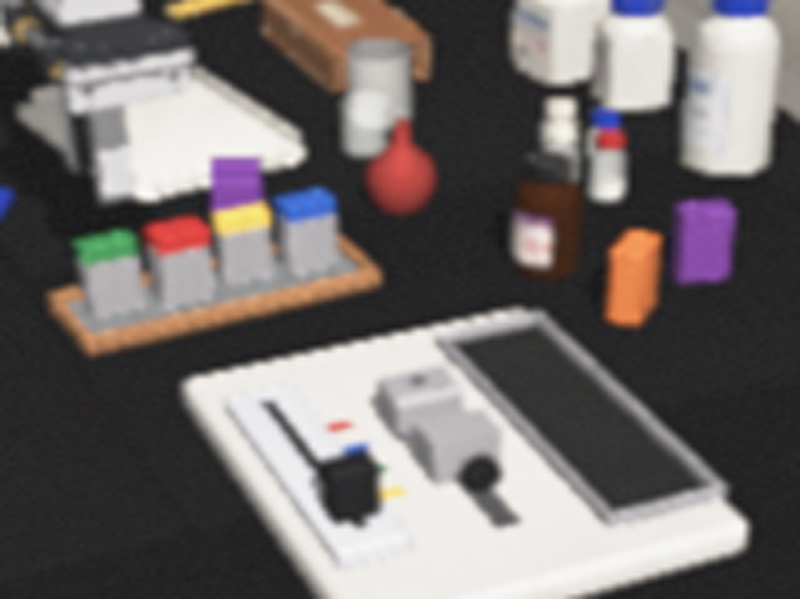

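All four gauges stand upright in the case, at crop (105,270), (180,260), (243,240) and (305,230). Blue stuck on the jaws, so green is the one for the gap.

drive_tool(moves=[[0,[0.15,0,3],0],[0,[0,0,2.5],0],[0,[0,0,1.55],0],[0,[0,0,0],0],[0,[0,0,0],0]])

```text
time: 33.05
eef_pos: [0.4528, 0.3165, 0.2393]
ee_rot: [[-1.0, -0.029, 0.0], [-0.029, 1.0, -0.0], [-0.0, -0.0, -1.0]]
force: [0.4, 0.7, 0.7]
width: 0.0471
grip_force: 0.0
```

drive_tool(moves=[[1,[0,0,0],0],[1,[0,0,0],0],[1,[0,0,0],0],[1,[0,0,0],0],[1,[0,0,0],0],[1,[0,0,0],0],[1,[0,0,0],0]])

```text
time: 33.75
eef_pos: [0.4522, 0.3167, 0.2398]
ee_rot: [[-1.0, -0.03, 0.001], [-0.03, 1.0, 0.0], [-0.001, 0.0, -1.0]]
force: [-0.2, -0.6, 4.6]
width: 0.0159
grip_force: 30.0
```

drive_tool(moves=[[1,[0,0,-2],0],[1,[0,0,-3],0],[1,[0,0,-3],0],[1,[0,0,0],0],[1,[0,0,0],0]])

```text
time: 34.25
eef_pos: [0.452, 0.3165, 0.3193]
ee_rot: [[-1.0, -0.03, 0.0], [-0.03, 1.0, 0.0], [-0.0, 0.0, -1.0]]
force: [0.0, 0.3, -1.5]
width: 0.0157
grip_force: 30.0
```

```bash
python3 -c "
from h import *
go(.552,.0485,.319,-.028)"
```

```text
at [0.452  0.3165 0.3193] w 0.0302 F [ 0.   0.3 -1.5] width 0.0157 t 34.2
turn 0.058 shift cm [-10.75 -26.51   0.03]
```

drive_tool(moves=[[1,[0,0,0],0.058],[1,[-0.98,-2.41,0],0],[1,[-0.98,-2.41,0],0],[1,[-0.98,-2.41,0],0],[1,[-0.98,-2.41,0],0],[1,[-0.98,-2.41,0],0],[1,[-0.98,-2.41,0],0],[1,[-0.98,-2.41,0],0],[1,[-0.98,-2.41,0],0],[1,[-0.98,-2.41,0],0],[1,[-0.98,-2.41,0],0],[1,[-0.95,-2.41,0],0]])

```text
time: 35.45
eef_pos: [0.5517, 0.0475, 0.3173]
ee_rot: [[-1.0, 0.028, -0.004], [0.028, 1.0, -0.0], [0.004, -0.001, -1.0]]
force: [0.5, 0.5, -1.1]
width: 0.0156
grip_force: 30.0
```

drive_tool(moves=[[1,[0,0,0],0],[1,[0,0,0],0],[1,[0,0,0],0],[1,[0,0,0],0]])

```text
time: 35.85
eef_pos: [0.5517, 0.05, 0.3189]
ee_rot: [[-1.0, 0.026, -0.001], [0.026, 1.0, 0.001], [0.001, 0.001, -1.0]]
force: [0.9, 0.2, -0.6]
width: 0.0162
grip_force: 30.0
```

```bash
python3 -c "
from h import *
go(.552,.0485,.264,-.028)"
```

```text
at [0.5517 0.05   0.3189] w -0.0257 F [ 0.9  0.2 -0.6] width 0.0162 t 35.9
turn 0.002 shift cm [-0.04 -0.15  5.49]
```

drive_tool(moves=[[1,[0,-0.05,1],0.001],[1,[0,0,1],0],[1,[0,0,0.3],0],[1,[0,0,0.3],0],[1,[0,0,0.3],0],[1,[0,0,0.3],0]])

```text
time: 36.45
eef_pos: [0.5523, 0.0482, 0.2872]
ee_rot: [[-1.0, 0.029, 0.0], [0.029, 1.0, 0.0], [-0.0, 0.0, -1.0]]
force: [-0.1, -0.5, -1.1]
width: 0.0156
grip_force: 30.0
```

drive_tool(moves=[[1,[0,0,0.4],0],[1,[0,0,0.4],0],[1,[0,0,0.4],0],[1,[0,0,0.4],0],[1,[0,0,0.4],0],[1,[0,0,0.2],0],[1,[0,0,0],0]])

```text
time: 37.15
eef_pos: [0.5522, 0.0482, 0.2652]
ee_rot: [[-1.0, 0.029, -0.0], [0.029, 1.0, -0.0], [0.0, -0.0, -1.0]]
force: [0.1, 0.0, -1.2]
width: 0.0155
grip_force: 30.0
```

drive_tool(moves=[[1,[0,0,0.1],0],[1,[0,0,0],0],[0.2,[0,0,0],0],[0.2,[0,0,0],0],[0.2,[0,0,0],0],[0.2,[0,0,0],0],[0.2,[0,0,-2],0],[0.2,[0,0,-3],0],[0.2,[0,0,-3],0],[0,[0,0,0],0]])

```text
time: 38.15
eef_pos: [0.5535, 0.0483, 0.3479]
ee_rot: [[-1.0, 0.029, 0.007], [0.029, 1.0, 0.001], [-0.007, 0.001, -1.0]]
force: [-0.2, 0.4, -0.2]
width: 0.0427
grip_force: 0.0
```

drive_tool(moves=[[0,[0,3,0],0],[0,[0,4,0],0],[0,[0,4,0],0],[0,[0,4,0],0],[0,[0,4,0],0],[0,[0,4,0],0],[0,[0,0,0],0]])

```text
time: 38.85
eef_pos: [0.5569, 0.2853, 0.3433]
ee_rot: [[-1.0, 0.02, -0.001], [0.02, 1.0, 0.005], [0.001, 0.005, -1.0]]
force: [-0.7, -0.2, -1.0]
width: 0.047
grip_force: 0.0
```

```bash
python3 - <<'E'
from h import *
S=get_image('scene');T=get_image('top')
a=cv2.resize(S['frame'][170:260,190:300],None,fx=4.5,fy=4.5,interpolation=cv2.INTER_CUBIC)
b=cv2.resize(T['frame'][185:246,210:285],None,fx=4,fy=405/61,interpolation=cv2.INTER_CUBIC)
cv2.imwrite('pics/g4.png',np.hstack([a,b[:405]]))
go(.478,0,.4,-.027)
for n,p,r in(("s",S,(215,175,262,225)),("t",T,(235,190,255,216))):
    try:
        c=maskc(p,col('green'),r); print(n,c.min(0).round(1),c.max(0).round(1))
        Q=boxpts(.034,.016,.078,.090); print(fit([(p,Q,c,1)],[.552,.0485,-.027],20,-.027))
    except Exception as e: print(n,e)
for n,r in(("selector",T),("selector",S)): print([(round(d["p"],2),np.round(d["extent"],1).tolist()) for d in spot_in(n,r)][:3])
# selector grip black blob
blk=lambda h:h[...,2]<60
c=maskc(T,blk,(250,222,272,243)); print("top grip",c.min(0),c.max(0),c.mean(0))
for y in(-.06,-.05,-.045):
    X=place(np.array([[-.08,y,.0845],[-.08,y,.0445]]),.558,.044,-.027); print(y,X[0].round(4),proj(T,X).round(1).tolist(),proj(S,X).round(1).tolist())
E
```

```text
at [0.5582 0.2789 0.3432] w -0.0264 F [-0.3 -0.5 -0. ] width 0.0473 t 39.0
turn 0.001 shift cm [  7.26 -28.1   -5.68]
s [231.8 192.9] [244.8 201.1]
(array([ 0.55470293,  0.04644991, -0.02676755]), [np.float64(0.69)])
t [241.1 204.4] [245.9 213.8]
(array([ 0.55248671,  0.05025538, -0.02702729]), [np.float64(0.57)])
[(0.52, [203.8, 176.2, 286.4, 241.8]), (0.42, [260.2, 227.3, 263.8, 237.3])]
[(0.49, [213.9, 213.8, 226.6, 231.5]), (0.36, [182.8, 160.7, 190.2, 180.5])]
top grip [258.41666698 230.25      ] [262.41666698 235.41666698] [260.76851861 232.72916677]
-0.06 [ 0.4764 -0.0138  0.0845] [[262.7, 232.2], [262.6, 233.4]] [[220.4, 217.4], [220.9, 229.9]]
-0.05 [ 0.4767 -0.0038  0.0845] [[259.7, 232.1], [259.6, 233.3]] [[218.9, 215.1], [219.4, 227.6]]
-0.045 [0.4768 0.0012 0.0845] [[258.1, 232.0], [258.1, 233.2]] [[218.1, 214.0], [218.7, 226.5]]
```

View pics/g4.png

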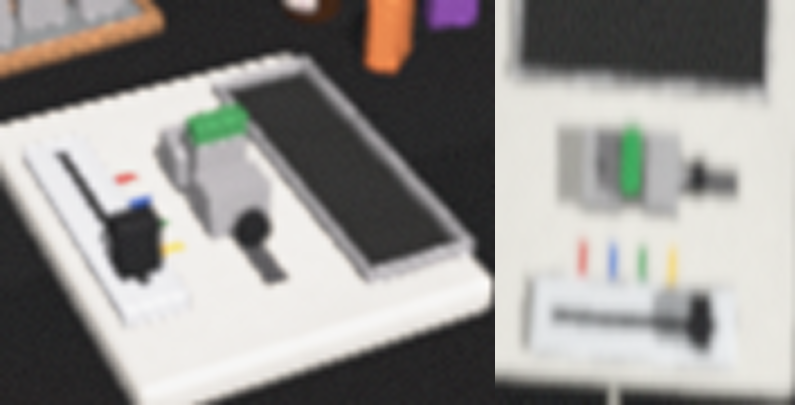

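Green stands down in the gap, at crop (218,122) and top (632,160). The selector grip is at (135,240), parked at about 0.005. Next I'll move it to green (0.055).

```bash
python3 - <<'E'
from h import *
T=np.load("T.npy",allow_pickle=True).item()
go(.4775,-.0093,.343,-.027)
HUE["green"]=(45,85,40);HUE["yellow"]=(20,36,60);HUE["red"]=(0,10,60)
for n,r in(("green",(244,219,251,228)),("yellow",(251,219,258,228)),("blue",(236,219,244,228)),("red",(229,219,236,228))):
    try: c=maskc(T,col(n),r);print(n,ray(T,(c.min(0)+c.max(0))/2,.03).round(4))
    except Exception as e: print(n,'-')
E
```

```text
at [0.5589 0.2765 0.3436] w -0.0304 F [-0.   0.6 -0.7] width 0.0471 t 39.0
turn -0.003 shift cm [  7.37 -28.79   0.06]
green [0.5075 0.0417 0.03  ]
yellow [0.5061 0.0161 0.03  ]
blue -
red [0.5097 0.0916 0.03  ]
```

drive_tool(moves=[[0,[0.61,-2.4,0],0],[0,[0.61,-2.4,0],0],[0,[0.61,-2.4,0],0],[0,[0.61,-2.4,0],0],[0,[0.61,-2.4,0],0],[0,[0.61,-2.4,0],0],[0,[0.61,-2.4,0],0],[0,[0.61,-2.4,0],0],[0,[0.61,-2.4,0],0],[0,[0.61,-2.4,0],0],[0,[0.61,-2.4,0],0],[0,[0.61,-2.4,0],0]])

```text
time: 40.25
eef_pos: [0.4764, -0.0105, 0.3444]
ee_rot: [[-0.999, 0.032, -0.0], [0.032, 0.999, -0.001], [0.0, -0.001, -1.0]]
force: [0.3, -1.3, 0.1]
width: 0.047
grip_force: 0.0
```

drive_tool(moves=[[0,[0,0,0],0],[0,[0,0,0],0],[0,[0,0,0],0],[0,[0,0,0],0]])

```text
time: 40.65
eef_pos: [0.4776, -0.0068, 0.3444]
ee_rot: [[-1.0, 0.027, 0.0], [0.027, 1.0, 0.001], [-0.0, 0.001, -1.0]]
force: [0.1, 0.4, 0.1]
width: 0.0471
grip_force: 0.0
```

```bash
python3 -c "
from h import *
go(.4775,-.0093,.251,-.027)"
```

```text
at [ 0.4776 -0.0068  0.3444] w -0.0274 F [0.1 0.4 0.1] width 0.0471 t 40.6
turn -0.0 shift cm [-0.   -0.25  9.34]
```

drive_tool(moves=[[0,[0,-0.2,3],0],[0,[0,0,3],0],[0,[0,0,2],0],[0,[0,0,1.3],0],[0,[0,0,0],0]])

```text
time: 41.15
eef_pos: [0.4768, -0.0088, 0.2498]
ee_rot: [[-1.0, 0.027, -0.003], [0.027, 1.0, 0.0], [0.003, 0.0, -1.0]]
force: [-0.2, 1.4, 1.2]
width: 0.0469
grip_force: 0.0
```

drive_tool(moves=[[1,[0,0,0],0],[1,[0,0,0],0],[1,[0,0,0],0],[1,[0,0,0],0],[1,[0,0,0],0],[1,[0,0,0],0]], newtons=15)

```text
time: 41.75
eef_pos: [0.4776, -0.0097, 0.252]
ee_rot: [[-1.0, 0.029, 0.001], [0.029, 1.0, -0.0], [-0.001, 0.0, -1.0]]
force: [-0.7, -1.3, 6.6]
width: 0.0198
grip_force: 15.0
```

```bash
python3 -c "
from h import *
go(.4785,.0412,.251,-.027)"
```

```text
at [ 0.4776 -0.0097  0.252 ] w -0.0288 F [-0.7 -1.3  6.6] width 0.0198 t 41.8
turn -0.002 shift cm [0.05 5.09 0.1 ]
```

drive_tool(moves=[[1,[0,0.85,0],0],[1,[0,0.85,0],0],[1,[0,0.85,0],0],[1,[0,0.85,0],0],[1,[0,0.85,0],0],[1,[0,0.85,0],0],[1,[0,0,0],0],[1,[0,0,0],0]])

```text
time: 42.55
eef_pos: [0.479, 0.042, 0.252]
ee_rot: [[-1.0, 0.028, 0.001], [0.028, 1.0, 0.001], [-0.001, 0.001, -1.0]]
force: [-0.8, 1.8, 6.7]
width: 0.0201
grip_force: 15.0
```

drive_tool(moves=[[0.2,[0,0,0],0],[0.2,[0,0,0],0],[0.2,[0,0,0],0],[0.2,[0,0,0],0],[0.1,[0,0,-2],0],[0.1,[0,0,-3],0],[0.1,[0,0,-4],0],[-0.2,[0,0,-1],0],[-0.2,[0,0,0],0]])

```text
time: 43.45
eef_pos: [0.4792, 0.0412, 0.3527]
ee_rot: [[-1.0, 0.029, 0.004], [0.029, 1.0, 0.0], [-0.004, 0.001, -1.0]]
force: [-0.3, 0.5, 0.2]
width: 0.0543
grip_force: 0.0
```

```bash
python3 - <<'E'
from h import *
S=get_image("scene");T=get_image("top")
cv2.imwrite('pics/g5.png',cv2.resize(S['frame'][170:370,180:400],None,fx=3.6,fy=3,interpolation=cv2.INTER_CUBIC))
go(.5247,-.267,.35,0)
print([(round(d["p"],2),np.round(d["extent"],1).tolist()) for d in spot_in("selector",S)][:2])
for y in(-.01,-.005,0):
    X=place(np.array([[-.08,y,.0845],[-.08,y,.0445]]),.558,.043,-.027); print(y,proj(S,X).round(1).tolist())
f=col("orange")
for n,p,rs in(("s",S,[(240,295,275,330),(262,325,295,362),(275,285,305,312)]),("t",T,[(325,210,350,232),(325,234,350,257),(351,234,375,257)])):
    for r in rs:
        try: c=maskc(p,f,r); print(n,c.min(0).round(1),c.max(0).round(1))
        except Exception as e: print(n,r,"none")
    print(n,[(round(d["p"],2),np.round(d["extent"],1).tolist()) for d in spot_in("jar_0",p)][:5])
E
```

```text
at [0.4783 0.0411 0.3506] w -0.0289 F [-0.8 -0.  -0.4] width 0.0562 t 43.5
turn -0.029 shift cm [ -4.64 -30.81   0.06]
[(0.66, [208.3, 203.5, 220.5, 218.3]), (0.52, [182.3, 182.0, 300.8, 263.7])]
-0.01 [[213.2, 206.7], [213.8, 219.0]]
-0.005 [[212.5, 205.7], [213.1, 217.9]]
0 [[211.8, 204.6], [212.4, 216.9]]
s [239.6 297.1] [251.1 316.4]
s [267.2 333.9] [288.6 355.2]
s [280.9 290.2] [299.8 307.2]
s [(0.86, [231.4, 296.5, 253.8, 321.7]), (0.7, [279.7, 293.5, 299.3, 313.5])]
t [331.4 215.4] [343.1 226.2]
t [324.6 245.8] [335.6 256.4]
t [356.4 239.6] [368.1 250.8]
t [(0.71, [324.2, 246.5, 337.0, 260.2])]
```

View pics/g5.png

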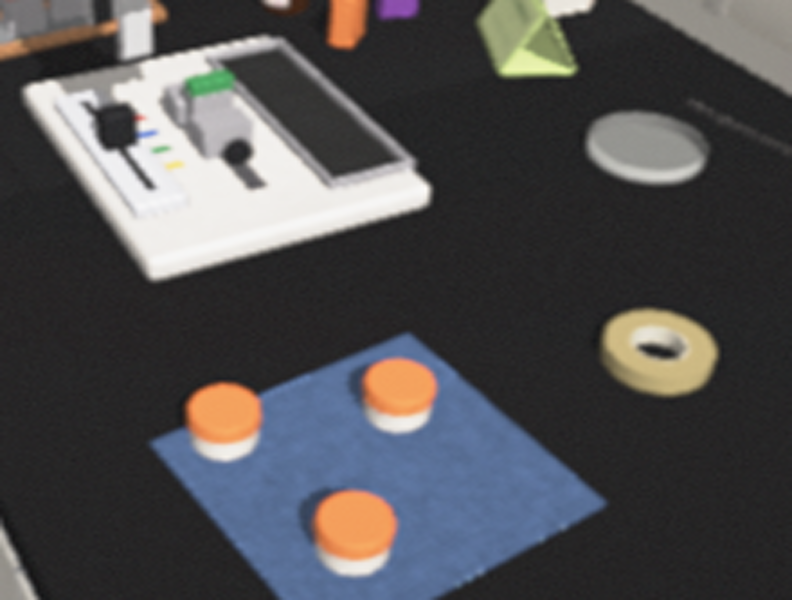

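Three jars stand upright. One has been knocked to crop (225,415), near the pad's edge. The selector sits at the green mark (115,125 / 158,150), and green is still in the gap. Next I'll locate the jars.

```bash
cat >> h.py <<'E'
A=np.linspace(0,2*np.pi,40,endpoint=False)
def cyl(r,z0,z1): return np.vstack([np.c_[r*np.cos(A),r*np.sin(A),0*A+z] for z in(z0,z1)])
def jars(p,rois,h=.013,zt=.034):
    for r in rois:
        c=maskc(p,col("orange"),r); g=ray(p,(c.min(0)+c.max(0))/2,zt-.003)
        v,e=fit([(p,cyl(.0205,zt-h,zt),c,1)],[g[0],g[1],0],50,0); print(v[:2].round(4),e,c.min(0).round(1),c.max(0).round(1))
E
python3 - <<'E'
from h import *
S=get_image("scene");T=get_image("top")
jars(T,[(325,210,350,232),(318,238,345,265),(351,234,375,257)])
jars(S,[(275,285,305,312),(225,290,258,325),(262,325,295,362)])
g=T["frame"]
E
```

```text
[ 0.5254 -0.2651] [np.float64(0.62)] [331.4 215.4] [343.1 226.2]
[ 0.4227 -0.2384] [np.float64(0.55)] [323.4 245.8] [335.6 256.8]
[ 0.4459 -0.3479] [np.float64(0.63)] [356.4 239.6] [368.1 250.8]
[ 0.5241 -0.269 ] [np.float64(0.89)] [280.9 290.4] [299.6 307.2]
[ 0.4219 -0.2408] [np.float64(0.3)] [230.9 296.9] [251.1 316.4]
[ 0.4443 -0.3515] [np.float64(0.75)] [267.2 334.1] [288.6 355.2]
```

drive_tool(moves=[[-0.5,[-0.46,-2.55,0],0],[-0.5,[-0.46,-2.55,0],0],[-0.5,[-0.46,-2.55,0],0],[-0.5,[-0.46,-2.55,0],0],[-0.5,[-0.46,-2.55,0],0],[-0.5,[-0.46,-2.55,0],0],[-0.5,[-0.46,-2.55,0],0],[-0.5,[-0.46,-2.55,0],0],[-0.5,[-0.46,-2.55,0],0],[-0.5,[-0.46,-2.55,0],0],[-0.5,[-0.46,-2.55,0],0],[-0.5,[-0.46,-2.55,0],0]])

```text
time: 45.0
eef_pos: [0.525, -0.2672, 0.3504]
ee_rot: [[-1.0, 0.029, -0.001], [0.029, 1.0, 0.001], [0.001, 0.001, -1.0]]
force: [0.5, 0.4, -0.2]
width: 0.0704
grip_force: 0.0
```

drive_tool(moves=[[-0.5,[0,0,1],0],[-0.5,[0,0,1],0],[-0.5,[0,0,1],0],[-0.5,[0,0,0],0]])

```text
time: 45.4
eef_pos: [0.5246, -0.2644, 0.3192]
ee_rot: [[-1.0, 0.027, -0.004], [0.027, 1.0, 0.003], [0.004, 0.002, -1.0]]
force: [-0.4, 0.7, 0.2]
width: 0.0704
grip_force: 0.0
```

```bash
python3 -c "
from h import *
go(.525,-.266,.214,-.027)"
```

```text
at [ 0.5246 -0.2644  0.3192] w -0.0267 F [-0.4  0.7  0.2] width 0.0704 t 45.4
turn 0.0 shift cm [-0.05 -0.15 10.52]
```

drive_tool(moves=[[-0.5,[0,-0.1,3],0],[-0.5,[0,0,3],0],[-0.5,[0,0,3],0],[-0.5,[0,0,1.4],0],[-0.5,[0,0,0],0],[-0.5,[0,0,0],0]])

```text
time: 46.0
eef_pos: [0.5256, -0.267, 0.2181]
ee_rot: [[-1.0, 0.028, 0.001], [0.028, 1.0, -0.0], [-0.001, -0.0, -1.0]]
force: [0.9, -0.7, 0.5]
width: 0.0704
grip_force: 0.0
```

drive_tool(moves=[[1,[0,0,0],0],[1,[0,0,0],0],[1,[0,0,0],0],[1,[0,0,0],0],[1,[0,0,0],0],[1,[0,0,0],0],[1,[0,0,0],0]])

```text
time: 46.7
eef_pos: [0.5252, -0.2674, 0.2179]
ee_rot: [[-1.0, 0.029, 0.001], [0.029, 1.0, -0.0], [-0.001, -0.0, -1.0]]
force: [-0.6, 1.9, 6.2]
width: 0.0404
grip_force: 15.0
```

drive_tool(moves=[[1,[0,0,-2],0],[1,[0,0,-4],0],[1,[0,0,-4],0],[1,[0,0,-2],0],[1,[0,0,0],0],[1,[0,0,0],0]])

```text
time: 47.3
eef_pos: [0.5247, -0.2671, 0.3368]
ee_rot: [[-1.0, 0.029, -0.001], [0.029, 1.0, 0.0], [0.001, 0.0, -1.0]]
force: [-0.2, -0.6, -2.1]
width: 0.0405
grip_force: 15.0
```

```bash
python3 -c "
from h import *
go(.635,.111,.335,-.027)"
```

```text
at [ 0.5247 -0.2671  0.3368] w -0.0289 F [-0.2 -0.6 -2.1] width 0.0405 t 47.3
turn -0.002 shift cm [-10.01  38.09   0.18]
```

drive_tool(moves=[[1,[-0.83,3.17,0],0],[1,[-0.83,3.17,0],0],[1,[-0.83,3.17,0],0],[1,[-0.83,3.17,0],0],[1,[-0.83,3.17,0],0],[1,[-0.83,3.17,0],0],[1,[-0.83,3.17,0],0],[1,[-0.83,3.17,0],0],[1,[-0.83,3.17,0],0],[1,[-0.83,3.17,0],0],[1,[-0.83,3.17,0],0],[1,[-0.83,3.17,0],0]])

```text
time: 48.5
eef_pos: [0.6351, 0.1114, 0.3346]
ee_rot: [[-1.0, 0.029, -0.004], [0.029, 1.0, -0.001], [0.004, -0.001, -1.0]]
force: [0.2, -0.0, -0.2]
width: 0.0406
grip_force: 15.0
```

drive_tool(moves=[[1,[0,0,0],0],[1,[0,0,0],0],[1,[0,0,0],0],[1,[0,0,0],0]])

```text
time: 48.9
eef_pos: [0.6353, 0.1083, 0.3366]
ee_rot: [[-1.0, 0.031, -0.001], [0.031, 1.0, -0.001], [0.001, -0.001, -1.0]]
force: [-0.1, 0.3, -0.6]
width: 0.0404
grip_force: 15.0
```

```bash
python3 -c "
from h import *
go(.635,.111,.250,-.027)"
```

```text
at [0.6353 0.1083 0.3366] w -0.0311 F [-0.1  0.3 -0.6] width 0.0404 t 48.9
turn -0.004 shift cm [0.04 0.27 8.66]
```

drive_tool(moves=[[1,[0,0.2,3],0],[1,[0,0,3],0],[1,[0,0,1.8],0],[1,[0,0,0.5],0],[1,[0,0,0.3],0],[1,[0,0,0.1],0],[1,[0,0,0],0]])

```text
time: 49.6
eef_pos: [0.6361, 0.1121, 0.2514]
ee_rot: [[-1.0, 0.029, 0.002], [0.029, 1.0, 0.0], [-0.002, 0.0, -1.0]]
force: [-0.1, -0.6, 0.3]
width: 0.0406
grip_force: 15.0
```

drive_tool(moves=[[-0.15,[0,0,0],0],[-0.15,[0,0,0],0],[-0.15,[0,0,0],0],[-0.15,[0,0,0],0],[-0.15,[0,0,-2],0],[-0.15,[0,0,-4],0],[-0.3,[0,0,-3],0],[-0.5,[0,0,0],0]])

```text
time: 50.4
eef_pos: [0.6372, 0.1125, 0.3451]
ee_rot: [[-1.0, 0.029, 0.009], [0.029, 1.0, 0.002], [-0.009, 0.002, -1.0]]
force: [0.4, 0.3, -0.8]
width: 0.0657
grip_force: 0.0
```

```bash
python3 -c "
from h import *
go(.4455,-.349,.335,-.027)"
```

```text
at [0.6372 0.1125 0.3451] w -0.0289 F [ 0.4  0.3 -0.8] width 0.0657 t 50.4
turn -0.002 shift cm [ 17.92 -46.65   1.01]
```

drive_tool(moves=[[-0.5,[1.49,-3.89,0],0],[-0.5,[1.49,-3.89,0],0],[-0.5,[1.49,-3.89,0],0],[-0.5,[1.49,-3.89,0],0],[-0.5,[1.49,-3.89,0],0],[-0.5,[1.49,-3.89,0],0],[-0.5,[1.49,-3.89,0],0],[-0.5,[1.49,-3.89,0],0],[-0.5,[1.49,-3.89,0],0],[-0.5,[1.49,-3.89,0],0],[-0.5,[1.49,-3.89,0],0],[-0.5,[1.49,-3.89,0],0]])

```text
time: 51.6
eef_pos: [0.4424, -0.3506, 0.3397]
ee_rot: [[-1.0, 0.029, -0.001], [0.029, 1.0, 0.001], [0.001, 0.001, -1.0]]
force: [1.5, -0.1, 1.0]
width: 0.0702
grip_force: 0.0
```

drive_tool(moves=[[-0.5,[0,0,0],0],[-0.5,[0,0,0],0],[-0.5,[0,0,0],0],[-0.5,[0,0,0],0]])

```text
time: 52.0
eef_pos: [0.4444, -0.3476, 0.3402]
ee_rot: [[-1.0, 0.026, 0.0], [0.026, 1.0, 0.001], [-0.0, 0.001, -1.0]]
force: [0.4, 0.9, 0.1]
width: 0.0705
grip_force: 0.0
```

```bash
python3 - <<'E'
from h import *
S=get_image("scene");T=get_image("top")
go(.4455,-.349,.217,-.027)
print("bed jar"); jars(T,[(215,170,240,205)],zt=.064); jars(S,[(230,165,262,205)],zt=.064)
print("rest"); jars(S,[(225,290,258,325)])
cv2.imwrite('pics/g6.png',cv2.resize(np.hstack([S['frame'][160:260,190:300],T['frame'][160:260,200:300]]),None,fx=3.8,fy=3.8,interpolation=cv2.INTER_CUBIC))
E
```

```text
at [ 0.4442 -0.348   0.3403] w -0.0264 F [ 0.4 -0.3 -1. ] width 0.0705 t 52.1
turn 0.001 shift cm [-0.13 -0.1  12.33]
bed jar
[0.6358 0.1156] [np.float64(0.87)] [218.1 179.1] [232.8 191.2]
[0.6386 0.1147] [np.float64(0.28)] [247.1 179.8] [261.4 190.8]
rest
[ 0.422  -0.2406] [np.float64(0.3)] [230.9 296.9] [251.1 316.4]
```

View pics/g6.png

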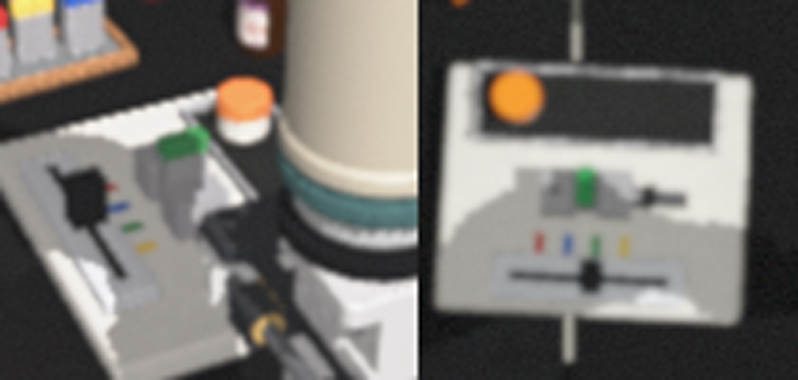

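The first jar stands on the bed, at top crop (517,97), slightly to the rear. The selector grip (591,277) lines up with the green mark (596,245). Next is the second jar.

drive_tool(moves=[[-0.5,[-0.1,-0.05,3],0],[-0.5,[0,0,4],0],[-0.5,[0,0,3],0],[-0.5,[0,0,2.2],0],[-0.5,[0,0,0],0],[-0.5,[0,0,0],0]])

```text
time: 52.7
eef_pos: [0.445, -0.3494, 0.2186]
ee_rot: [[-1.0, 0.028, -0.0], [0.028, 1.0, 0.0], [0.0, 0.0, -1.0]]
force: [0.6, -0.1, 0.1]
width: 0.0704
grip_force: 0.0
```

drive_tool(moves=[[1,[0,0,0],0],[1,[0,0,0],0],[1,[0,0,0],0],[1,[0,0,0],0],[1,[0,0,0],0],[1,[0,0,0],0],[1,[0,0,0],0]])

```text
time: 53.4
eef_pos: [0.4446, -0.35, 0.219]
ee_rot: [[-1.0, 0.029, 0.001], [0.029, 1.0, -0.001], [-0.001, -0.001, -1.0]]
force: [-0.7, -0.2, 5.4]
width: 0.0408
grip_force: 15.0
```

drive_tool(moves=[[1,[0,0,-2],0],[1,[0,0,-4],0],[1,[0,0,-4],0],[1,[0,0,-2],0],[1,[0,0,0],0],[1,[0,0,0],0]])

```text
time: 54.0
eef_pos: [0.4441, -0.3496, 0.3379]
ee_rot: [[-1.0, 0.029, -0.0], [0.029, 1.0, 0.0], [0.0, 0.0, -1.0]]
force: [-0.1, 0.6, -0.7]
width: 0.0401
grip_force: 15.0
```

```bash
python3 -c "
from h import *
go(.631,.041,.335,-.027)"
```

```text
at [ 0.4441 -0.3496  0.3379] w -0.0289 F [-0.1  0.6 -0.7] width 0.0401 t 54.0
turn -0.002 shift cm [-17.63  39.56   0.29]
```

drive_tool(moves=[[1,[-1.47,3.3,0],0],[1,[-1.47,3.3,0],0],[1,[-1.47,3.3,0],0],[1,[-1.47,3.3,0],0],[1,[-1.47,3.3,0],0],[1,[-1.47,3.3,0],0],[1,[-1.47,3.3,0],0],[1,[-1.47,3.3,0],0],[1,[-1.47,3.3,0],0],[1,[-1.47,3.3,0],0],[1,[-1.47,3.3,0],0],[1,[-1.47,3.3,0],0]])

```text
time: 55.2
eef_pos: [0.632, 0.0423, 0.3357]
ee_rot: [[-1.0, 0.029, -0.004], [0.029, 1.0, -0.001], [0.004, -0.001, -1.0]]
force: [0.8, 0.7, -0.8]
width: 0.0405
grip_force: 15.0
```

drive_tool(moves=[[1,[0,0,0],0],[1,[0,0,0],0],[1,[0,0,0],0],[1,[0,0,0],0]])

```text
time: 55.6
eef_pos: [0.6317, 0.0392, 0.3376]
ee_rot: [[-1.0, 0.031, -0.002], [0.031, 1.0, -0.001], [0.002, -0.001, -1.0]]
force: [-0.2, -0.0, -0.7]
width: 0.0407
grip_force: 15.0
```

```bash
python3 -c "
from h import *
go(.631,.041,.251,-.027)"
```

```text
at [0.6317 0.0392 0.3376] w -0.0311 F [-0.2 -0.  -0.7] width 0.0407 t 55.6
turn -0.004 shift cm [0.08 0.18 8.66]
```

drive_tool(moves=[[1,[0.1,0.1,3],0],[1,[0,0,3],0],[1,[0,0,1.8],0],[1,[0,0,0.5],0],[1,[0,0,0.3],0],[1,[0,0,0.1],0],[1,[0,0,0],0]])

```text
time: 56.3
eef_pos: [0.6316, 0.0418, 0.2523]
ee_rot: [[-1.0, 0.029, 0.002], [0.029, 1.0, 0.0], [-0.002, 0.0, -1.0]]
force: [0.1, 0.1, -0.1]
width: 0.0407
grip_force: 15.0
```

drive_tool(moves=[[-0.15,[0,0,0],0],[-0.15,[0,0,0],0],[-0.15,[0,0,0],0],[-0.15,[0,0,0],0],[-0.15,[0,0,-2],0],[-0.15,[0,0,-4],0],[-0.3,[0,0,-3],0],[-0.5,[0,0,0],0]])

```text
time: 57.1
eef_pos: [0.6328, 0.0422, 0.346]
ee_rot: [[-1.0, 0.029, 0.009], [0.029, 1.0, 0.001], [-0.009, 0.001, -1.0]]
force: [0.0, -0.8, 0.6]
width: 0.0657
grip_force: 0.0
```

```bash
python3 -c "
from h import *
go(.4225,-.239,.335,-.027)"
```

```text
at [0.6328 0.0422 0.346 ] w -0.0289 F [ 0.  -0.8  0.6] width 0.0657 t 57.1
turn -0.002 shift cm [ 20.26 -28.67   1.1 ]
```

drive_tool(moves=[[-0.5,[1.69,-2.39,0],0],[-0.5,[1.69,-2.39,0],0],[-0.5,[1.69,-2.39,0],0],[-0.5,[1.69,-2.39,0],0],[-0.5,[1.69,-2.39,0],0],[-0.5,[1.69,-2.39,0],0],[-0.5,[1.69,-2.39,0],0],[-0.5,[1.69,-2.39,0],0],[-0.5,[1.69,-2.39,0],0],[-0.5,[1.69,-2.39,0],0],[-0.5,[1.69,-2.39,0],0],[-0.5,[1.69,-2.39,0],0]])

```text
time: 58.3
eef_pos: [0.4192, -0.2396, 0.3409]
ee_rot: [[-1.0, 0.029, -0.001], [0.029, 1.0, 0.0], [0.001, 0.0, -1.0]]
force: [-0.4, -0.5, -0.7]
width: 0.0704
grip_force: 0.0
```

drive_tool(moves=[[-0.5,[0,0,0],0],[-0.5,[0,0,0],0],[-0.5,[0,0,0],0],[-0.5,[0,0,0],0]])

```text
time: 58.7
eef_pos: [0.421, -0.2378, 0.3412]
ee_rot: [[-1.0, 0.027, 0.0], [0.027, 1.0, 0.001], [-0.0, 0.001, -1.0]]
force: [0.1, 0.9, -0.3]
width: 0.0703
grip_force: 0.0
```

```bash
python3 - <<'E'
from h import *
S=get_image("scene");T=get_image("top")
go(.4225,-.239,.217,-.027)
for d in spot_in("jar_0",S)[:5]: print(round(d["p"],2),np.round(d["extent"],1))
print("bed"); 
for r in[(215,170,240,205),(236,170,262,205)]:
    try: jars(T,[r],zt=.064)
    except Exception as e: print("none")
E
```

```text
at [ 0.4208 -0.238   0.3413] w -0.027 F [ 0.4  0.1 -0.2] width 0.0707 t 58.8
turn 0.0 shift cm [-0.17 -0.09 12.43]
0.87 [232.9 297.6 251.  323.6]
0.39 [261.8 196.4 271.3 210.6]
bed
[0.6357 0.1159] [np.float64(0.97)] [217.9 179.1] [233.1 191.2]
[0.6328 0.0452] [np.float64(0.91)] [238.8 180.1] [253.4 192.8]
```

drive_tool(moves=[[-0.5,[-0.15,-0.05,3],0],[-0.5,[0,0,4],0],[-0.5,[0,0,3],0],[-0.5,[0,0,2.3],0],[-0.5,[0,0,0],0],[-0.5,[0,0,0],0]])

```text
time: 59.45
eef_pos: [0.422, -0.2392, 0.2185]
ee_rot: [[-1.0, 0.028, -0.001], [0.028, 1.0, 0.0], [0.001, 0.0, -1.0]]
force: [-0.1, 0.6, -0.0]
width: 0.0704
grip_force: 0.0
```

drive_tool(moves=[[1,[0,0,0],0],[1,[0,0,0],0],[1,[0,0,0],0],[1,[0,0,0],0],[1,[0,0,0],0],[1,[0,0,0],0],[1,[0,0,0],0]])

```text
time: 60.15
eef_pos: [0.4219, -0.2396, 0.219]
ee_rot: [[-1.0, 0.029, 0.001], [0.029, 1.0, -0.001], [-0.001, -0.001, -1.0]]
force: [-0.4, -0.6, 5.8]
width: 0.0406
grip_force: 15.0
```

drive_tool(moves=[[1,[0,0,-2],0],[1,[0,0,-4],0],[1,[0,0,-4],0],[1,[0,0,-2],0],[1,[0,0,0],0],[1,[0,0,0],0]])

```text
time: 60.75
eef_pos: [0.4214, -0.2393, 0.3382]
ee_rot: [[-1.0, 0.029, -0.0], [0.029, 1.0, 0.0], [0.0, 0.0, -1.0]]
force: [-0.1, 0.3, -0.9]
width: 0.0405
grip_force: 15.0
```

```bash
python3 -c "
from h import *
go(.629,-.028,.336,-.027)"
```

```text
at [ 0.4214 -0.2393  0.3382] w -0.0289 F [-0.1  0.3 -0.9] width 0.0405 t 60.8
turn -0.002 shift cm [-20.18  21.68   0.22]
```

drive_tool(moves=[[1,[-1.68,1.8,0],0],[1,[-1.68,1.8,0],0],[1,[-1.68,1.8,0],0],[1,[-1.68,1.8,0],0],[1,[-1.68,1.8,0],0],[1,[-1.68,1.8,0],0],[1,[-1.68,1.8,0],0],[1,[-1.68,1.8,0],0],[1,[-1.68,1.8,0],0],[1,[-1.68,1.8,0],0],[1,[-1.68,1.8,0],0],[1,[-1.68,1.8,0],0]])

```text
time: 61.95
eef_pos: [0.6294, -0.0285, 0.3357]
ee_rot: [[-1.0, 0.029, -0.004], [0.029, 1.0, -0.0], [0.004, -0.0, -1.0]]
force: [0.6, -0.6, -0.3]
width: 0.0406
grip_force: 15.0
```

drive_tool(moves=[[1,[0,0,0],0],[1,[0,0,0],0],[1,[0,0,0],0],[1,[0,0,0],0]])

```text
time: 62.35
eef_pos: [0.6288, -0.0305, 0.3378]
ee_rot: [[-1.0, 0.03, -0.002], [0.03, 1.0, -0.001], [0.002, -0.001, -1.0]]
force: [-1.0, -1.1, -0.6]
width: 0.0407
grip_force: 15.0
```

```bash
python3 -c "
from h import *
go(.629,-.028,.251,-.027)"
```

```text
at [ 0.6288 -0.0305  0.3378] w -0.0304 F [-1.  -1.1 -0.6] width 0.0407 t 62.4
turn -0.003 shift cm [-0.02  0.25  8.68]
```

Then I'll back away in front of the shaker for a final look.

drive_tool(moves=[[1,[0,0.1,3],0],[1,[0,0,3],0],[1,[0,0,1.8],0],[1,[0,0,0.5],0],[1,[0,0,0.3],0],[1,[0,0,0.1],0],[1,[0,0,0],0]])

```text
time: 63.05
eef_pos: [0.6299, -0.0284, 0.2524]
ee_rot: [[-1.0, 0.029, 0.002], [0.029, 1.0, -0.0], [-0.002, 0.0, -1.0]]
force: [-1.5, -0.6, 0.1]
width: 0.0406
grip_force: 15.0
```

drive_tool(moves=[[-0.15,[0,0,0],0],[-0.15,[0,0,0],0],[-0.15,[0,0,0],0],[-0.15,[0,0,0],0],[-0.15,[0,0,-2],0],[-0.15,[0,0,-4],0],[-0.3,[0,0,-3],0],[-0.5,[0,0,-3],0]])

```text
time: 63.85
eef_pos: [0.6294, -0.0283, 0.3728]
ee_rot: [[-1.0, 0.029, 0.0], [0.029, 1.0, 0.0], [-0.0, 0.0, -1.0]]
force: [0.1, -0.1, -0.8]
width: 0.0658
grip_force: 0.0
```

drive_tool(moves=[[-0.5,[0.5,-3.5,0],0],[-0.5,[0.5,-3.5,0],0],[-0.5,[0.5,-3.5,0],0],[-0.5,[0.5,-3.5,0],0],[-0.5,[0.5,-3.5,0],0],[-0.5,[0.5,-3.5,0],0],[-0.5,[0.5,-3.5,0],0],[-0.5,[0.5,-3.5,0],0],[-0.5,[0,0,0],0],[-0.5,[0,0,0],0],[-0.5,[0,0,0],0]])

```text
time: 64.95
eef_pos: [0.5819, -0.3056, 0.3713]
ee_rot: [[-1.0, 0.027, 0.0], [0.027, 1.0, 0.001], [-0.0, 0.001, -1.0]]
force: [0.6, -0.3, -0.3]
width: 0.0707
grip_force: 0.0
```

```bash
python3 - <<'E'
from h import *
S=get_image("scene");T=get_image("top")
for r in[(215,170,237,205),(236,170,257,205),(256,170,280,205)]:
    try: jars(T,[r],zt=.064)
    except Exception as e: print("none")
cv2.imwrite('pics/g7.png',cv2.resize(np.vstack([T['frame'][140:260,130:370],S['frame'][140:270,150:390][:100]]),None,fx=3.3,fy=2.7,interpolation=cv2.INTER_CUBIC))
E
```

```text
[0.6358 0.1151] [np.float64(0.71)] [218.2 179.1] [232.6 191.2]
[0.633  0.0442] [np.float64(0.72)] [239.1 180.1] [253.2 192.6]
[ 0.6311 -0.0264] [np.float64(0.78)] [259.9 180.9] [274.2 193.4]
```

View pics/g7.png

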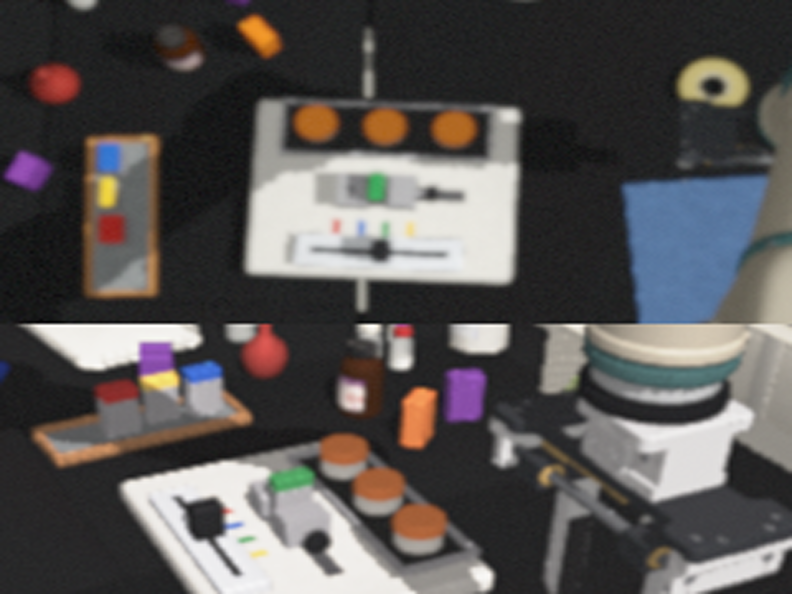

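The three jars stand level on the bed at (317,123), (385,127) and (454,129). Green is in the gap (377,187), the selector (379,249) is at the green mark, and the other three blocks stand in the case. The bystanders are where they were.

```bash
python3 -c "
from rig import *
print(finish_job())"
```

```text
the job is handed in; nothing more can be done
None
```

The job is handed in, with no verdict returned: yellow and green went into the gap (about 19 mm) and blue stuck, so green stands in it, the other blocks are upright in the case, the selector is at green, and all three jars stand on the bed.

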